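Put the hex drive adapter away in its carousel bin

TASK

Put the hex drive adapter that lies under the ring lamp away in the parts carousel: turn the carousel until the bin that already holds an adapter of the same kind faces the pointer on the base, then put the adapter flat on the floor of that bin and leave the bin at the pointer. Do not touch the lamp, keep the other parts in the carousel, and leave everything else on the bench where it stands.

Things in the scene. Friction and masses are not known exactly. Their poses are not given: they have to be found in the camera images.
- adapter_center (a point): the steel hex drive adapter to put away, 66 mm long, 0.14 to 0.28 kg, flat on the bench under the lamp ring, shank pointing to the left and away from the robot (yaw 14 to 78 degrees): square block 26 x 26 x 36 mm, round collar 26 x 6 mm, hex shank 17 mm across flats x 24 mm. Point: on its axis, 13 mm up, 26 mm from the block's end, near the centre of mass. x: along it to the shank, z up. Grip it across the block (26 mm)
- like_adapter_center (a point): the like adapter (same size, point and axes as the one to put away) that lies flat in one bin of the carousel and so marks the right bin; it lies in the clockwise half (seen from above) of that bin, about 118 mm from the carousel's axis, at any yaw
- axis (a point): parts carousel, grey steel, 360 mm across: point on its turning axis, level with the bins' floor (40 mm above the bench), turning along. Four radial walls, 45 mm high, 3 mm thick, run along +x, +y, -x, -y out to 178 mm and part 4 bins of 90 degrees; a lip 15 mm high rings the tray. Above, an upper tray, radius 110 mm, spans 165 to 191 mm above the floor: bins are filled from outside, tool tilted
- knob (a point): centre of the black bar knob on top of the carousel's column, on the turning axis, 308 mm above the bench; the bar is 70 mm long, 18 mm wide and 24 mm high, sits on a round neck 24 mm thick 13 mm above the column's cap (52 mm across), lies along the x of the carousel's axis point and turns with the carousel. Grip it across its 18 mm from above and turn it
- pointer (a point): the carousel's loading place: 170 mm from its axis, at the level of the bins' floor, above the pointer of the fixed base (a steel lug on a tongue, 20 mm high, 30 mm wide, out to 217 mm from the axis, to the front left seen from the robot). x points from here to the axis. A bin faces the pointer when the middle between its two walls points here
- ring (a point): ring lamp, fixed: centre of the open ring at its underside, 250 mm above the bench; ring 162 mm outside, 118 mm inside diameter, 23 mm thick. It stops a tool coming down on the adapter from above; reach in under it, tilted. x points from here along the boom (rising to 320 mm) to the lamp's post, 170 mm away, 20 mm thick, 325 mm high, on a foot 100 mm across
- stock_holder_center (a point): torque screwdriver bit holder in another bin: round steel sleeve 22 mm across and thin hexagonal shank, 70 mm long, lying; the point is its centre, half-way up (11 mm)
- stock_weight_center (a point): brass reference weight standing in another bin: 40 mm across, with a knob, 70 mm high; the point is its centre, half-way up (35 mm)
- stock_bezel_center (a point): olive plastic dial bezel lying flat in another bin: a ring 72 mm outside diameter, 16 mm high; the point is its centre, half-way up (8 mm)
- bench_weight_center (a point): a second brass weight like that in the carousel, on the bench to the left of the adapter; the point is its centre, half-way up (35 mm)
- bench_holder_center (a point): a second bit holder like that in the carousel, on the bench beyond the adapter and to the right; the point is its centre, half-way up (11 mm)
- bench_bezel_center (a point): a second dial bezel like that in the carousel, on the bench beyond the adapter; the point is its centre, half-way up (8 mm)
- torque_driver: torque screwdriver with a black handle, 160 mm long, about 30 mm high, lying on the bench in the middle, near the robot; origin under its middle
- dial_gauge: round aluminium dial gauge lying on the bench at the left, 90 mm across, 36 mm high; origin at the centre of its underside
- gauge_case: closed wooden case, 120 x 70 x 28 mm high, at the back in the middle; origin at the centre of its underside
- mug: white mug, 80 mm across, 92 mm high, at the right; origin at the centre of its underside
- carousel (a joint): turning of the carousel: 0 at the start, growing counterclockwise seen from above (rad); it turns either way for more than a full turn without stops, takes 0.15 N m to turn, and stays where it is left
There are look-alikes about, which are no part of the job. Leave any red look-alike of the part that bears adapter_center alone. What is shaped like the part that bears stock_weight_center but turquoise is not meant.

How it is judged:
By the outcome, as a careful person would: the job done as asked, in the order asked, and still so for the second after the job is handed in, with the robot touching nothing.
It also fails if it takes over 69 s, if anything falls off the work surface, if the arm or the gripper's body presses on something with over 40 N, if the wrist force passes 120 N, or if a joint passes its speed limit or range.

ROBOT

A 7-joint arm with a two-finger parallel gripper is mounted at the origin on the work surface. World frame = base frame: x ahead of the robot, y to its left, z up, the work surface at z = 0. Lengths are in mm, angles in rad, forces in N, time in s.
With the tool pointing down it reaches from about 400 to 900 mm from the base axis. Payload 5.5 kg.
Tool frame: the origin (TCP) lies on the centre line of the jaws, within the pads' length; the fingertips stand 17 mm ahead of it and the grasp point (between the pads) lies 2 mm behind it (arm.tip_reach is the distance from the TCP to the fingertips, in mm); z points along the fingers, y is the line along which they close (so a half turn about z gives the same grasp; the last joint's range is limited). The gripper opens to 92 mm and grips with 3 to 60 N. Pads are 19 mm wide; open, the fingers measure 130 mm over their backs; the gripper's body (75 mm by 190 mm) begins 47 mm behind the grasp point.
Start: joints at [1.567, 0.501, -0.427, 1.55, 0.221, 1.138, -0.21], TCP at [171.404, -626.993, 207.829] pointing down, gripper open.
Joint ranges: [-2.88, 2.88], [-0.31, 2.03], [-1.54, 1.56], [0.2, 2.42], [-1.41, 4.55], [0.19, 2.02], [-2.57, 2.57]. Speed limits (rad/s): [2.57, 2.57, 3.14, 3.14, 3.14, 3.14, 3.14].

INTERFACE

Orientations are given as [roll, pitch, yaw] about the fixed x, y, z axes, in that order (R = Rz(yaw) Ry(pitch) Rx(roll)).
In Python, from cell import monitor, cams, ticket, arm gives the robot as it stands.
- The arm moves only by the tool send_rows, never from a script. Its argument "rows" is a list of rows, each a list of 7 numbers: the shift along the tool's x, y, z in mm, then the turn, a rotation vector about the tool's x, y, z in degrees, then the finger opening in mm, from 0 to 91.8. In form: [[tx, ty, tz, ax, ay, az, jaw], ...]. A call has 1 to 5 rows; each row shifts and turns the commanded pose from where the row before left it, along the tool's axes as they then stand; what a row does not reach is not made up. A row lasts 1/12 s, in which the tool goes at most 41.7 mm and 7.16 degrees, less where a joint would pass 70% of its speed; a pose out of reach is approached as far as the arm can. A call is refused whole if a number of a shift passes 41.7 or a number of a turn 7.16, either way. A call with a gripper value outside its range is refused whole. The fingers move at their own pace and stop on an object; the grip force is fixed at half the most. Time passes only in rows, so rows that do not move let the fingers close. It gives the time, the measured TCP pose, the force, the opening and the grip force at its end, in the units of the state.
- monitor.read_state(): the state, without advancing time (a new reading comes with each control period).
- cams.get_image(name): name is "side" or "top"; returns a dict with "color" (420x560x3 uint8, red, green, blue), "fx", "fy", "cx", "cy" (pixels), "k1" (the pictures are not rectified: a ray, as slopes to the right and down, at radius r is drawn at 1 + k1 r^2 times it, then the intrinsics apply), "R" (3x3) and "t" (3): a world point X has camera coordinates R X + t. Camera axes: x right, y down, z forward; pixel columns grow to the right and rows downward; lengths in mm; the calibration is good to about 2 mm. A picture is of the moment at which its call begins. There is no depth.
- ticket.sign_off(): hands the job in; it is judged then, once.
Trained networks look in a picture, given as the dict that the camera call returned (one of the last four; its "shot" number tells which), for a name from the list of things; names that differ only in an ending like _2 or _b are one class to them, and where a whole thing is asked for, a point or a joint stands for the part that bears it (a point fixed in the world has none). Each returns a list of dicts, best first, with "p" (0 to 1); they miss things now and then, are a little off and sometimes report something else, mostly with a low value. They report only what shows in the picture. A call takes as long as a camera call. They do not tell look-alikes from the thing itself.
- cams.find_in(thing, picture): "position" ([column, row] in pixels, amid what is visible of it).
The state is a dict: "time": time; "joint_pos": joint angles; "joint_vel": joint speeds; "tau": joint torques, N m; "eef_pos": TCP position; "tool_rot": TCP orientation; "ft_force": force on the tool from outside, world axes, zero at the start; "wrist_torque": the same for the moment, N m; "gripper_width": finger opening in mm; "gripper_force": force on a finger pad.
Only numpy, scipy, OpenCV 4.12 (cv2) and the standard library are available. Lean on these libraries where they do the work, as an engineer would, in place of code of your own. Each camera call takes 0.05 s, during which the arm holds its last target. There are 200 camera calls.

## Working session

There is one attempt and no reset: what is moved stays moved. The work goes in short steps, Python scripts to look and compute and a tool call to move; the robot and the scene stay as the last step left them, time stands still between calls to the robot, and variables do not carry over. Pictures are saved under pics/ and viewed, at most 10 in all, crops included, and the job is handed in when it is done.

Besides the shell and the picture viewer there is one more tool, called after ">>>" as name(argument=value, ...), one argument or row to a line, values as JSON. send_rows: Moves the arm, as the interface text tells. Its arguments: {"type":"object","properties":{"rows":{"type":"array","items":{"type":"array","items":{"type":"number"}}}},"required":["rows"]}

```bash
mkdir -p pics; ls; cat > h.py <<'E'
import numpy as np, cv2, json
from scipy.spatial.transform import Rotation as Ro
from cell import monitor, cams, ticket, arm
def ray(im,px):
    K=np.array([[im['fx'],0,im['cx']],[0,im['fy'],im['cy']],[0,0,1.]])
    q=cv2.undistortPoints(np.array([[px]],float),K,np.array([im['k1'],0,0,0,0.]))[0,0]
    R=np.array(im['R']);t=np.array(im['t'])
    return -R.T@t, R.T@np.array([q[0],q[1],1.])
def atz(im,px,z):
    c,d=ray(im,px); return c+d*(z-c[2])/d[2]
def tri(a,pa,b,pb):
    c1,d1=ray(a,pa);c2,d2=ray(b,pb);d1/=np.linalg.norm(d1);d2/=np.linalg.norm(d2)
    s=np.linalg.lstsq(np.c_[d1,-d2],c2-c1,rcond=None)[0]
    p,q=c1+s[0]*d1,c2+s[1]*d2
    return (p+q)/2,np.linalg.norm(p-q)
def proj(im,X):
    R=np.array(im['R']);t=np.array(im['t']);p=R@np.array(X,float)+t
    u=p[:2]/p[2];u=u*(1+im['k1']*(u@u)); return np.array([im['fx']*u[0]+im['cx'],im['fy']*u[1]+im['cy']])
def save(im,n): cv2.imwrite('pics/'+n,im['color'][:,:,::-1])
E
python3 - <<'E'
from h import *
s=monitor.read_state();print(s)
T=cams.get_image('top');S=cams.get_image('side')
save(T,'top0.png');save(S,'side0.png')
import pickle;pickle.dump((T,S),open('im0.pkl','wb'))
for im in(T,S):print(-np.array(im['R']).T@im['t'],im['fx'],im['k1'])
for n in ['adapter_center','like_adapter_center','axis','knob','pointer','ring','stock_holder_center','stock_weight_center','stock_bezel_center','bench_weight_center','bench_holder_center','bench_bezel_center','torque_driver','mug']:
    print(n,[[(np.round(d['position']).tolist(),round(d['p'],2)) for d in cams.find_in(n,im)[:3]] for im in (T,S)])
E
```

```text
pics
{'time': 0.0, 'joint_pos': array([ 1.5671996 ,  0.50187422, -0.42673907,  1.55142656,  0.22080724,
        1.13831119, -0.21027466]), 'joint_vel': array([ 0.0001496 ,  0.00138846,  0.00132466, -0.00110824, -0.00057991,
        0.00039559, -0.00145101]), 'tau': array([ 3.27345188e-04, -5.66596949e+01, -5.81615791e+00, -2.79113388e+01,
       -6.86100475e-02,  3.09902045e-02,  2.36332098e-04]), 'eef_pos': array([ 171.09844999, -626.31636866,  206.76701129]), 'tool_rot': array([-3.13962675e+00, -4.27229236e-05,  2.66829544e-01]), 'ft_force': array([ 0.00886722, -0.62056266, -0.33661275]), 'wrist_torque': array([-0.00770734,  0.01954227, -0.01163664]), 'gripper_force': 0.0, 'gripper_width': 91.60035380626901}
[ 419.52659304   14.42807217 1807.99861409] 417.2906634994164 -0.10275232992446297
[ 539.63051271 -892.99331813  838.01948065] 378.85185317240496 -0.05380891406293489
adapter_center [[([342.0, 214.0], 0.51)], [([316.0, 371.0], 0.7), ([288.0, 336.0], 0.65)]]
like_adapter_center [[], [([293.0, 202.0], 0.49)]]
axis [[([227.0, 213.0], 0.83)], [([280.0, 204.0], 0.65)]]
knob [[([230.0, 210.0], 0.73)], [([281.0, 205.0], 0.93)]]
pointer [[([197.0, 243.0], 0.43)], [([312.0, 304.0], 0.65)]]
ring [[([342.0, 186.0], 0.71), ([229.0, 210.0], 0.54)], [([343.0, 253.0], 0.74)]]
stock_holder_center [[([254.0, 225.0], 0.39)], [([263.0, 236.0], 0.67), ([340.0, 252.0], 0.54)]]
stock_weight_center [[([304.0, 160.0], 0.59), ([198.0, 246.0], 0.32)], [([312.0, 216.0], 0.69), ([367.0, 281.0], 0.46)]]
stock_bezel_center [[([216.0, 242.0], 0.53)], [([252.0, 214.0], 0.49)]]
bench_weight_center [[([314.0, 215.0], 0.46)], [([283.0, 295.0], 0.87)]]
bench_holder_center [[([347.0, 195.0], 0.57)], [([327.0, 336.0], 0.65), ([284.0, 296.0], 0.65)]]
bench_bezel_center [[], [([309.0, 315.0], 0.67)]]
torque_driver [[([272.0, 259.0], 0.49)], [([225.0, 261.0], 0.61)]]
mug [[([397.0, 258.0], 0.91)], [([216.0, 402.0], 0.86), ([328.0, 338.0], 0.5)]]
```

```bash
python3 - <<'E'
import cv2
t=cv2.imread('pics/top0.png');s=cv2.imread('pics/side0.png')
cv2.imwrite('pics/a.png',cv2.resize(t[130:310,150:420],None,fx=2.9,fy=2.9,interpolation=cv2.INTER_CUBIC))
cv2.imwrite('pics/b.png',cv2.resize(s[160:430,180:420],None,fx=2.2,fy=2.2,interpolation=cv2.INTER_CUBIC))
E
```

```text
(no output)
```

View pics/a.png

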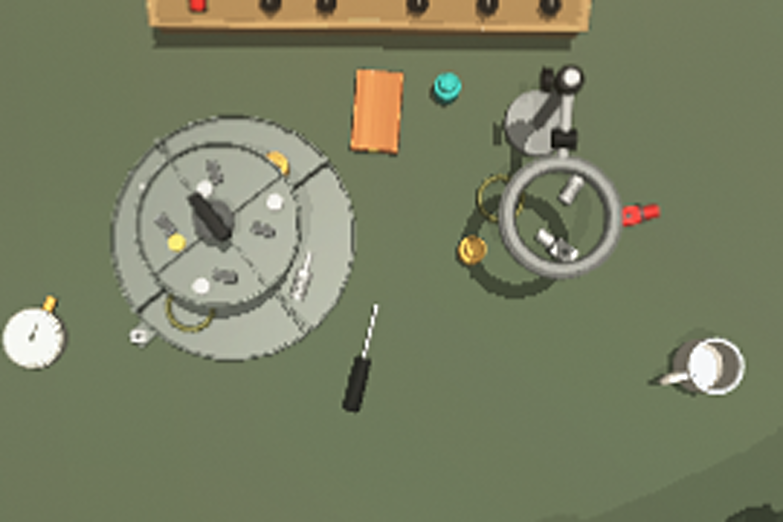

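View pics/b.png

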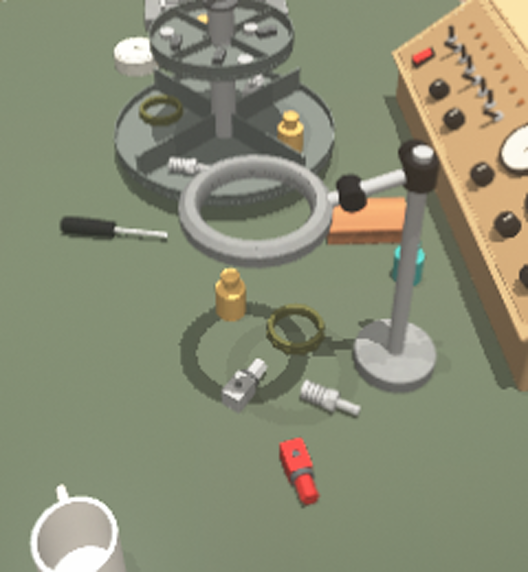

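The top crop shows the steel adapter inside the ring at px (341,214), the red look-alike at (368,203), the holder at (347,195), the brass weight at (313,216), and the carousel with its knob at about (222,205). The side crop shows the adapter at (290,335), the red look-alike at (316,372) and the holder at (329,340). The like adapter is behind the column at about (297,197). I choose the steel one, at top (341,214) and side (290,335).

```bash
python3 - <<'E'
from h import *
import pickle;T,S=pickle.load(open('im0.pkl','rb'))
a=lambda x,y:(150+x/2.9,130+y/2.9)
b=lambda x,y:(180+x/2.2,160+y/2.2)
P=lambda n,v:print(n,np.round(v,1))
print('adapter')
P('top c13',atz(T,(341,214),13));P('side',atz(S,(289,335),13));P('tri',tri(T,(341,214),S,(289,335))[0])
P('top shank?',atz(T,a(543,236),13));P('top block?',atz(T,a(568,252),13));P('side block bottom-end',atz(S,b(236,392),13));P('side shank end',atz(S,b(262,366),13))
print('knob');P('top',atz(T,a(212,218),320));P('ends',[atz(T,a(196,201),320),atz(T,a(226,236),320)])
P('side knob col',atz(S,(281,160),320))
for w in [(328,160),(135,310),(305,330),(157,140)]:P('wall',atz(T,a(*w),85))
P('tray edges',[atz(T,a(*w),55) for w in [(112,235),(354,235),(233,116),(233,360)]])
P('pointer tip',atz(T,a(138,338),20))
P('ring tri',tri(T,a(560,217),S,b(256,205)))
P('ring top@273',atz(T,a(560,217),273)); P('ring side@262',atz(S,b(256,207),262))
P('lamp post base',atz(S,b(394,352),0));P('post top',atz(T,a(570,78),325))
P('like side',atz(S,b(255,80),53));P('like side2',atz(S,b(245,87),53))
P('bez side',atz(S,b(160,110),48));P('wt',atz(S,b(290,150),40));P('hold',atz(S,b(185,165),51))
P('bench weight',atz(S,b(231,312),0));P('bench bezel',atz(S,b(295,328),8));P('bench holder',atz(S,b(325,397),11));P('red',atz(S,b(298,465),13));P('mug',atz(S,b(80,560),0))
P('driver',[atz(S,b(65,226),15),atz(S,b(165,236),10)]);P('torq top',[atz(T,a(350,410),15),atz(T,a(377,305),10)])
P('case',atz(T,a(378,110),28));P('mug',atz(T,a(718,365),92));P('turq',atz(T,a(447,86),70))
cv2.imwrite('pics/c.png',np.hstack([cv2.resize(S['color'][140:270,225:345,::-1],None,fx=4.2,fy=4.2,interpolation=cv2.INTER_CUBIC)]))
cv2.imwrite('pics/d.png',np.hstack([cv2.resize(S['color'][300:400,260:360,::-1],(400,400),interpolation=cv2.INTER_CUBIC),cv2.resize(T['color'][180:240,310:370,::-1],(400,400),interpolation=cv2.INTER_CUBIC)]))
print(vars(arm) if hasattr(arm,'__dict__') else dir(arm))
print(dir(arm))
E
```

```text
adapter
top c13 [ 585.7 -263.9   13. ]
side [ 577.3 -267.    13. ]
tri [ 581.7 -264.5   10.3]
top shank? [ 597.  -247.6   13. ]
top block? [ 573.3 -285.    13. ]
side block bottom-end [ 572.1 -276.5   13. ]
side shank end [ 606.4 -241.6   13. ]
knob
top [585.1 207.5 320. ]
ends [[606.1 227.9 320. ]
 [562.9 189.6 320. ]]
side knob col [590.  129.5 320. ]
wall [696.9  72.8  85. ]
wall [478.4 345.1  85. ]
wall [452.6 102.3  85. ]
wall [724.  320.5  85. ]
tray edges [[588.3 387.7  55. ]
 [591.7  34.5  55. ]
 [766.  214.6  55. ]
 [409.  207.   55. ]]
pointer tip [439.4 352.   20. ]Traceback (most recent call last):
  File "<stdin>", line 14, in <module>
  File "<stdin>", line 5, in <lambda>
    return _wrapfunc(a, 'round', decimals=decimals, out=out)
    return _wrapit(obj, method, *args, **kwds)
    conv = _array_converter(obj)
ValueError: setting an array element with a sequence. The requested array has an inhomogeneous shape after 1 dimensions. The detected shape was (2,) + inhomogeneous part.
```

```bash
python3 - <<'E'
from h import *
import pickle;T,S=pickle.load(open('im0.pkl','rb'))
a=lambda x,y:(150+x/2.9,130+y/2.9)
b=lambda x,y:(180+x/2.2,160+y/2.2)
P=lambda n,v:print(n,np.round(v,1).tolist())
P('ring tri',tri(T,a(560,217),S,b(256,205))[0])
P('ring top@273',atz(T,a(560,217),273)); P('ring side@262',atz(S,b(256,207),262))
P('lamp post base',atz(S,b(394,352),0));P('post top',atz(T,a(570,78),325))
A=np.array([588,210,0])
def Q(n,v):
    d=v-A;P(n,list(v)+[np.hypot(d[0],d[1]),np.degrees(np.arctan2(d[1],d[0]))])
Q('like side',atz(S,b(255,80),53));Q('like side2',atz(S,b(245,87),53))
Q('bez side',atz(S,b(160,110),48));Q('wt',atz(S,b(290,150),40));Q('hold',atz(S,b(185,165),51))
P('bench weight',atz(S,b(231,312),0));P('bench bezel',atz(S,b(295,328),8));P('bench holder',atz(S,b(325,397),11));P('red',atz(S,b(298,465),13));P('mug',atz(S,b(80,560),0))
P('driver',[atz(S,b(65,226),15),atz(S,b(165,236),10)]);P('torq top',[atz(T,a(350,410),15),atz(T,a(377,305),10)])
P('case',atz(T,a(378,110),28));P('mug',atz(T,a(718,365),92));P('turq',atz(T,a(447,86),70))
cv2.imwrite('pics/c.png',np.hstack([cv2.resize(S['color'][140:270,225:345,::-1],None,fx=4.2,fy=4.2,interpolation=cv2.INTER_CUBIC)]))
cv2.imwrite('pics/d.png',np.hstack([cv2.resize(S['color'][300:400,260:360,::-1],(400,400),interpolation=cv2.INTER_CUBIC),cv2.resize(T['color'][180:240,310:370,::-1],(400,400),interpolation=cv2.INTER_CUBIC)]))
print([x for x in dir(arm) if x[0]!='_'])
E
```

```text
ring tri [599.0, -233.2, 263.6]
ring top@273 [595.9, -231.7, 273.0]
ring side@262 [600.8, -234.3, 262.0]
lamp post base [773.9, -225.3, 0.0]
post top [765.9, -237.7, 325.0]
like side [653.9, 341.4, 53.0, 147.0, 63.4]
like side2 [634.4, 320.7, 53.0, 120.0, 67.2]
bez side [486.5, 272.3, 48.0, 119.1, 148.5]
wt [691.0, 150.3, 40.0, 119.1, -30.1]
hold [524.6, 114.3, 51.0, 114.8, -123.5]
bench weight [575.7, -140.4, 0.0]
bench bezel [654.9, -182.0, 8.0]
bench holder [675.5, -291.4, 11.0]
red [631.9, -377.4, 13.0]
mug [399.9, -457.2, 0.0]
driver [[344.3, 32.7, 15.0], [490.5, 3.2, 10.0]]
torq top [[337.2, 38.2, 15.0], [492.0, -0.2, 10.0]]
case [782.6, 1.0, 28.0]
mug [406.5, -486.8, 92.0]
turq [811.0, -99.6, 70.0]
['Unreachable', 'tip_reach']
```

View pics/c.png

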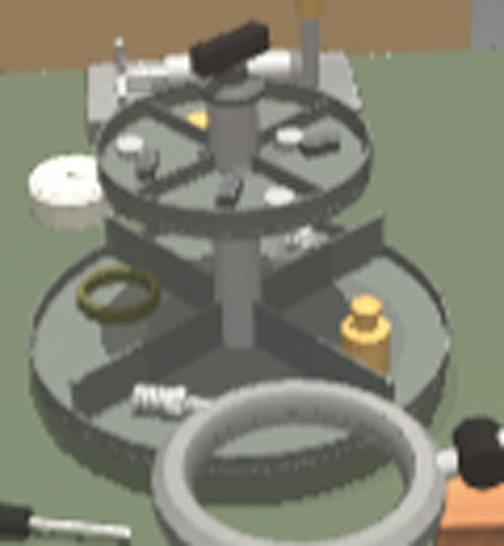

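View pics/d.png

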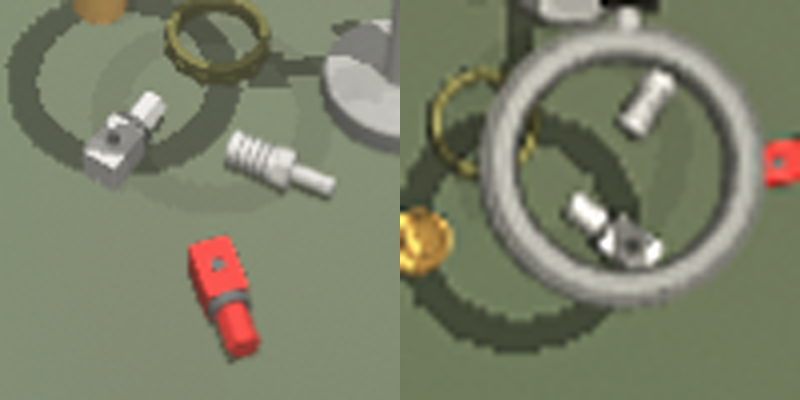

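The side crop shows the like adapter in the back-left bin, at about (297,197), beside the wall at 39°. The bezel, weight and holder are in the other three bins. The close crop confirms that the steel adapter under the ring is mine: side block at (289,336), shank end at (298,325). The red one is separate.

I'll raise the arm first, then fit the adapter's pose by its silhouette.

>>> send_rows(
  rows=[
    [0,0,-41,0,0,0,91],
    [0,0,-41,0,0,0,91],
    [0,0,-41,0,0,0,91],
    [0,0,-41,0,0,0,91],
    [0,0,-41,0,0,0,91],
  ],
)

```text
time: 1.92
eef_pos: [171.3, -626.6, 415.1]
tool_rot: [3.141, -0.0, 0.267]
ft_force: [-0.6, -0.1, -0.0]
gripper_width: 91.2
gripper_force: 0.0
```

>>> send_rows(
  rows=[
    [26,-29,0,0,0,0,91],
    [26,-29,0,0,0,0,91],
    [26,-29,0,0,0,0,91],
    [26,-29,0,0,0,0,91],
    [26,-29,0,0,0,0,91],
  ],
)

```text
time: 2.33
eef_pos: [259.2, -451.0, 412.9]
tool_rot: [3.141, 0.0, 0.267]
ft_force: [1.1, 0.1, 0.8]
gripper_width: 91.1
gripper_force: 0.0
```

```bash
cat > fit.py <<'E'
from h import *
from scipy.optimize import minimize
def model(x,y,psi,z0=0):
    c,s=np.cos(psi),np.sin(psi);out=[]
    def box(x0,x1,prof): return [(a,b,h) for a in(x0,x1) for b,h in prof]
    sq=[(b,h) for b in(-13,13) for h in(0,26)]
    t=np.linspace(0,2*np.pi,17)[:-1];ci=[(13*np.cos(a),13+13*np.sin(a)) for a in t]
    hx=[(9.8*np.cos(a),13+9.8*np.sin(a)) for a in np.arange(6)*np.pi/3]
    for x0,x1,p in((-26,10,sq),(10,16,ci),(16,40,hx)):
        out.append([(x+c*u-s*v,y+s*u+c*v,z0+w) for u,v,w in box(x0,x1,p)])
    return out
def sil(im,P,w,k=6,z0=0):
    x0,y0,x1,y1=w;m=np.zeros(((y1-y0)*k,(x1-x0)*k),np.uint8)
    for part in model(*P,z0):
        q=np.array([(proj(im,X)-[x0,y0]+.5)*k for X in part],np.float32)
        cv2.fillConvexPoly(m,cv2.convexHull(q).astype(np.int32),1)
    return m.reshape(y1-y0,k,x1-x0,k).mean((1,3))
def mask(im,w,thr=8):
    x0,y0,x1,y1=w;c=im['color'][y0:y1,x0:x1].astype(float)
    ex=(c[...,1]-c[...,2])/(c.sum(-1)+1)*100
    return ex,c
E
python3 - <<'E'
from fit import *
import pickle;T,S=pickle.load(open('im0.pkl','rb'))
W={'T':(330,205,354,224),'S':(276,318,306,350)}
for n,im in(('T',T),('S',S)):
    ex,c=mask(im,W[n]);print(n);
    for r in ex: print(' '.join('%2d'%v for v in r))
E
```

```text
T
 9  9  9  9  9  9  9  9  8  9  9  9  9  9  9  9  9  9  9  9  9  9  9  9
 9  9  9  9  8  9  9  9  9  8  8  9  9  8  8  9  9  9  9  9  9  9  9  9
 9  9  9  9  9  9  9  9  9  9  9  9  9  9  9  9  8  9  9  9  9  9  9  9
 9  9  9  9  9  9  8  6  9  9  9  9  9  9  8  9  9  9  9  9  9  9  9  9
 9  9  9  9  9  9  1  1  6 10  9  9  9  9  9  9  9  9  9  9  8  9  9  9
 9  9  9  9  9  4  0  0  1  5  7  9  9  9  9  8  9  9  9  9  9  9  9  9
 9  9  9  9  8  2  1  0  0  1  2  8  8 10  9 10  9  8  9  9  9  9  9  9
 8  9  9  9 10  3  2  1  0  0  0  3  3  2  6  9  9  9  9  8  9  9  9  9
 3  9  9  9 10  7  3  1  1  0  1  1  2  1  2  6  9  9  9  8  9  9  9  9
 2  8  9  9  9  9  9  4  2  2  2  1  2  2  2  2  5 10  9  9  9  9  9  9
 1  2  7  9  9  9  9  9  2  3  2  1  2  1  2  2  2  1  9  9  9  9  9  9
 1  1  2  6  9  9  9  9  8  1  0  0  2  2  2  2  2  1  0  5  9  9  9  7
 1  2  1  2  4  9  9  9  9  4  0  1  2  2  2  2  2  0  0  4 10  9  7  3
 2  1  1  1  1  3  6  9  9 10  7  2  2  1  2  2  1  0  2  8  7  4  3  2
 2  2  2  1  1  2  2  3  6  8  9  8  4  2  1  2  1  2  3  5  2  1  2  2
 2  2  2  2  2  1 
[... 2451 characters left out ...]
1  1  1  1  1  1  1  1  1  1  1  4  6  6  5  6  6  6  6  6  6  6  6  6
 6  6  6  6  6  3  2  1  1  1  1  1  1  1  1  1  3  6  6  6  6  6  6  6  6  6  6  6  6  6
 6  6  6  6  6  5  4  2  1  1  1  1  1  1  1  3  6  6  6  6  6  6  6  6  6  6  6  6  6  6
 6  6  6  6  6  6  6  5  3  2  1  1  1  1  2  5  6  6  6  6  6  6  6  6  6  6  6  6  6  6
 6  6  6  6  6  6  6  6  6  4  3  2  1  2  4  6  6  6  6  6  6  6  6  6  6  6  6  6  6  6
 6  6  6  6  6  6  6  6  6  6  5  4  3  5  6  6  6  6  6  6  6  6  6  6  6  6  6  6  6  6
 6  6  6  6  6  6  6  6  6  6  6  6  5  6  6  6  6  6  6  6  6  6  6  6  6  6  6  6  6  6
 6  6  6  6  6  6  6  6  6  6  6  6  6  6  6  6  6  6  6  6  6  6  6  6  6  6  6  6  6  6
```

>>> send_rows(
  rows=[
    [29,-26,0,0,0,0,91],
    [29,-26,0,0,0,0,91],
    [29,-26,0,0,0,0,91],
    [29,-26,0,0,0,0,91],
    [29,-26,0,0,0,0,91],
  ],
)

```text
time: 2.75
eef_pos: [364.8, -287.3, 413.1]
tool_rot: [3.14, 0.0, 0.267]
ft_force: [-0.0, -0.2, 0.0]
gripper_width: 91.1
gripper_force: 0.0
```

>>> send_rows(
  rows=[
    [26,-29,0,0,0,3,91],
    [26,-29,0,0,0,0,91],
    [26,-29,0,0,0,0,91],
    [26,-29,0,0,0,0,91],
    [26,-29,0,0,0,0,91],
  ],
)

```text
time: 3.17
eef_pos: [459.0, -117.0, 413.3]
tool_rot: [3.14, -0.001, 0.214]
ft_force: [0.9, -0.5, -0.2]
gripper_width: 91.1
gripper_force: 0.0
```

```bash
python3 - <<'E'
from fit import *
import pickle;T,S=pickle.load(open('im0.pkl','rb'))
W={'T':(330,205,354,224),'S':(276,318,306,350)}
def prep(n,im,bg):
    ex,c=mask(im,W[n]);f=np.clip((bg-ex)/(bg-1),0,1);wt=np.ones_like(f)
    if n=='T': wt[12:]=0;wt[7:,:8]=0;wt[11:,19:]=0
    return f,wt
D=[('T',T)+prep('T',T,9),('S',S)+prep('S',S,6)]
def cost(P,D): return sum((wt*(sil(im,(P[0],P[1],P[2]/30),W[n])-f)**2).sum() for n,im,f,wt in D)
for nm,d in(('S',D[1:]),('T',D[:1]),('both',D)):
    r=min((minimize(cost,[580,-265,y*30],args=(d,),method='Nelder-Mead',options=dict(initial_simplex=np.array([[580,-265,y*30],[588,-265,y*30],[580,-257,y*30],[580,-265,y*30+6]]))) for y in(.6,.85,1.1)),key=lambda r:r.fun)
    print(nm,r.x[:2],np.degrees(r.x[2]/30),r.fun)
s=monitor.read_state();print(s['eef_pos'],s['tool_rot'],s['joint_pos'])
E
```

```text
S [ 579.40196413 -267.76434799] 51.451452490349546 5.093963019333615
T [ 578.66487431 -270.27078356] 51.821428702679846 1.2338269876915264
both [ 579.44776376 -268.28748153] 51.350228775293225 8.364601695564676
[ 459.02369414 -117.02832825  413.32147998] [ 3.13984045e+00 -5.00405107e-04  2.14154974e-01] [ 1.07313373  0.05081996 -0.90811566  1.65698007  0.04179212  1.45231703
 -1.19589433]
```

>>> send_rows(
  rows=[
    [21.6,-32.4,0,0,0,0,91],
    [21.6,-32.4,0,0,0,0,91],
    [21.6,-32.4,0,0,0,0,91],
    [21.6,-32.4,0,0,0,0,91],
    [21.6,-32.4,0,0,0,0,91],
  ],
)

```text
time: 3.58
eef_pos: [530.0, 63.9, 413.2]
tool_rot: [3.141, -0.001, 0.213]
ft_force: [0.7, -1.0, 0.2]
gripper_width: 90.8
gripper_force: 0.0
```

>>> send_rows(
  rows=[
    [21.6,-32.4,0,0,0,0,91],
    [21.6,-32.4,0,0,0,0,91],
    [21.6,-32.4,0,0,0,0,91],
    [21.6,-32.4,0,0,0,0,91],
  ],
)

```text
time: 3.92
eef_pos: [587.0, 208.9, 412.5]
tool_rot: [3.141, 0.0, 0.214]
ft_force: [0.5, 0.2, 0.4]
gripper_width: 91.2
gripper_force: 0.0
```

>>> send_rows(
  rows=[
    [0,0,0,0,0,-6.5,91],
    [0,0,0,0,0,-6.5,91],
    [0,0,0,0,0,-6.5,91],
    [0,0,0,0,0,-6.5,91],
    [0,0,0,0,0,0,91],
  ],
)

```text
time: 4.33
eef_pos: [586.4, 207.7, 412.5]
tool_rot: [-3.141, 0.0, 0.673]
ft_force: [0.3, 0.0, -0.3]
gripper_width: 91.2
gripper_force: 0.0
```

```bash
python3 - <<'E'
from h import *
s=monitor.read_state();print(s['eef_pos'],s['tool_rot'],s['joint_pos'])
T=cams.get_image('top');S=cams.get_image('side')
import pickle;pickle.dump((T,S),open('im1.pkl','wb'))
t=cv2.resize(T['color'][150:270,170:290,::-1],(400,400),interpolation=cv2.INTER_CUBIC)
u=cv2.resize(S['color'][100:240,220:360,::-1],(400,400),interpolation=cv2.INTER_CUBIC)
cv2.imwrite('pics/e.png',np.hstack([t,u]))
E
```

```text
[586.35919021 207.65004478 412.53347771] [-3.14096547e+00  2.99652874e-04  6.72717193e-01] [ 0.3333859   0.50058846 -1.11405934  1.31035603  0.4447886   1.59245305
 -1.61471694]
```

View pics/e.png

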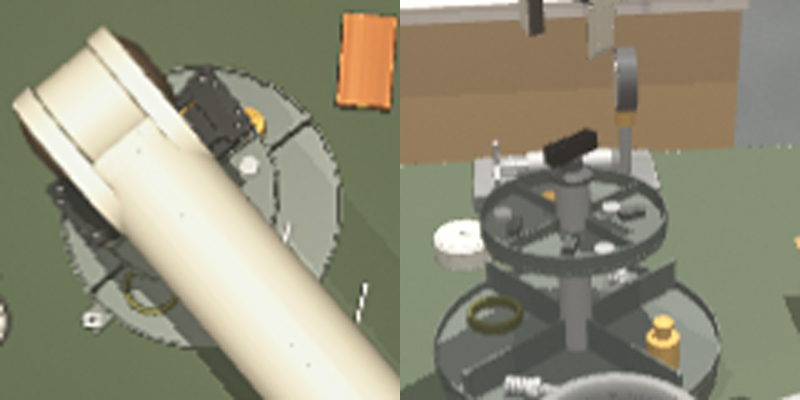

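The jaws hang centred over the bar knob, at side px about (417,150) of the crop. I'll go down, close and turn.

>>> send_rows(
  rows=[
    [1,-2,33,0,0,0,91],
    [0,0,33,0,0,0,91],
    [0,0,32,0,0,0,91],
    [0,0,0,0,0,0,30],
    [0,0,0,0,0,0,15],
  ],
)

```text
time: 4.85
eef_pos: [585.4, 208.4, 314.0]
tool_rot: [-3.141, 0.003, 0.666]
ft_force: [-0.3, -0.3, 0.6]
gripper_width: 81.8
gripper_force: 0.0
```

>>> send_rows(
  rows=[
    [0,0,0,0,0,0,10],
    [0,0,0,0,0,0,10],
    [0,0,0,0,0,0,10],
    [0,0,0,0,0,0,10],
    [0,0,0,0,0,0,10],
  ],
)

```text
time: 5.27
eef_pos: [586.3, 209.9, 315.9]
tool_rot: [3.141, -0.002, 0.668]
ft_force: [0.5, 0.4, 0.0]
gripper_width: 48.8
gripper_force: 0.0
```

>>> send_rows(
  rows=[
    [0,0,1,0,0,0,10],
    [0,0,0,0,0,0,10],
    [0,0,0,0,0,0,10],
    [0,0,0,0,0,0,10],
    [0,0,0,0,0,0,10],
  ],
)

```text
time: 5.68
eef_pos: [585.9, 209.6, 313.8]
tool_rot: [-3.141, 0.0, 0.668]
ft_force: [-0.0, -0.2, 0.2]
gripper_width: 15.9
gripper_force: 0.0
```

>>> send_rows(
  rows=[
    [0,0,0,0,0,0,10],
    [0,0,0,0,0,0,10],
    [0,0,0,0,0,0,10],
  ],
)

```text
time: 5.93
eef_pos: [585.9, 209.6, 313.8]
tool_rot: [-3.142, 0.0, 0.668]
ft_force: [-0.6, 0.6, 0.1]
gripper_width: 9.6
gripper_force: 0.0
```

```bash
python3 - <<'E'
from h import *
S=cams.get_image('side');T=cams.get_image('top')
print(proj(S,[586,210,297]),proj(S,[586,210,320]),proj(S,[588,210,283]))
u=cv2.resize(S['color'][100:240,220:360,::-1],(400,400),interpolation=cv2.INTER_CUBIC)
v=cv2.resize(T['color'][150:270,170:290,::-1],(400,400),interpolation=cv2.INTER_CUBIC)
cv2.imwrite('pics/f.png',np.hstack([u,v]))
E
```

```text
[278.37201659 155.16142122] [278.14585116 148.61659592] [279.12457137 159.04727062]
```

View pics/f.png

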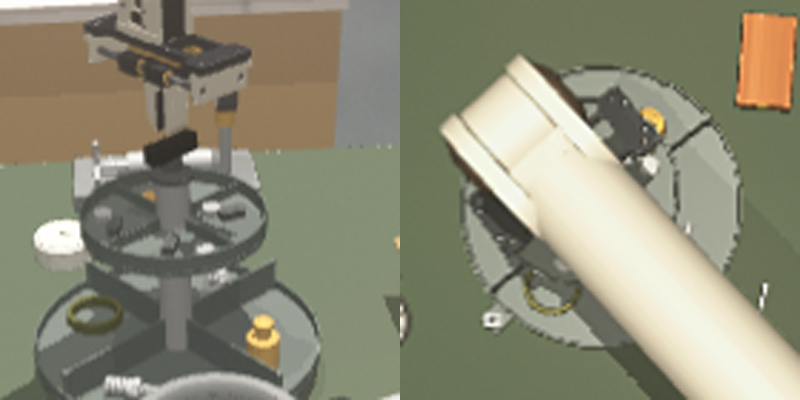

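```bash
python3 - <<'E'
from h import *
print(arm.tip_reach); s=monitor.read_state(); print(s['eef_pos'],s['gripper_width'],s['joint_pos'])
S=cams.get_image('side')
for z in(297,314,330,345): print(z,proj(S,[586,210,z]))
w=S['color'][135:165,262:296].astype(int).sum(-1)//3
for i,r in enumerate(w): print(135+i,' '.join('%3d'%v for v in r))
E
```

```text
17.0
[585.94732206 209.59247442 313.82624185] 10.00952435631081 [ 0.34340796  0.54796984 -1.08761455  1.4782084   0.48646595  1.40796911
 -1.66424803]
297 [278.37201659 155.16142122]
314 [278.20528914 150.3370145 ]
330 [278.04609208 145.7284665 ]
345 [277.89480427 141.34702719]
135 121 121 122 122 121 120 121 121 121 145 137 136  95  59  54 110 135 136 142 138 138 137 137 142 119 123 151 140 137 137 134 128 120 129
136 122 121 120 122 121 122 121 121 120 155 139 136  95  57  54 110 135 137 144 138 138 137 136 153 124 131 144 135 131 127 122 120 121 125
137 122 122 120 121 122 121 121 121 121 132 137 136  95  57  53 110 135 136 140 138 137 137 137 145 123 121 122 120 121 121 121 121 121 110
138 121 121 121 121 121 121 122 120 121 131 135 136 103  58  53 110 135 137 142 137 137 137 137 133 121 121 121 121 121 120 120 121 121  96
139 121 121 121 121 121 120 121 121 120 128 135 136 116  60  54 103 134 136 140 138 137 137 137 133 121 121 121 121 122 120 121 121 121 108
140 121 121 121 121 119 120 121 122 121 128 136 136 116  60  52  87 134 136 136 138 138 137 137 133 121 121 121 121 120 1
[... 2678 characters left out ...]

160 115 114 111 101  98  92  87  78  77  79  79  80  81  81  81  77  78  75  76  77  79  83  82  82  83  79  81  81  83  82  82  81  89  92
161  94  93  86  78  78  78  80  80  79  78  76  79  82  81  81  83  82  83  84  84  84  82  83  82  79  74  81  80  81  82  82  83  80  80
162  76  79  78  79  79  78  79  79  78  78  73  73  77  79  82  82  83  83  84  85  84  84  90  83  73  71  81  82  81  81  82  81  80  81
163  78  78  78  78  78  78  79  78  79  81  93  80  70  74  77  78  79  80  80  80  78  79  89  78  89 118 107 110  99  88  83  82  79  81
164  84  80  79  78  78  84  80  90  90  93 109  96  86  83  75  78  73  72  73  73  75  83  82  90 124 155 143 145 136 127 123 123 122 111
```

```bash
python3 - <<'E'
from h import *
T=cams.get_image('top')
f=lambda x,y:(170+x*.3,150+y*.3)
# body far corners in top view for hypotheses: yaw .668, y-dir
y=np.array([np.sin(.668),-np.cos(.668),0]);x=np.array([np.cos(.668),np.sin(.668),0])
for nm,c in(('rep',[586,210,314]),('high',[586,210,347]),('far',[586,262,314])):
    c=np.array(c,float)
    for sy in(-95,95):
        print(nm,sy,[((proj(T,c+[0,0,h]+sy*y+sx*x)-[170,150])/.3+[400,0]).round() for h in(49,100) for sx in(-37,37)])
S=cams.get_image('side')
for nm,c in(('rep',[586,210,314]),('high',[586,210,347]),('far',[586,262,314])):
    print(nm,[((proj(S,np.array(c,float)+[0,0,49]+sy*y+sx*x)-[220,100])/.35).round() for sy in(-95,95) for sx in(-37,37)])
for im,n in((cams.find_in('knob',S),'S'),(cams.find_in('knob',T),'T')): print(n,im[:2])
E
```

```text
rep -95 [array([518., 262.]), array([476., 206.]), array([509., 259.]), array([466., 201.])]
rep 95 [array([663., 151.]), array([620.,  96.]), array([660., 144.]), array([616.,  87.])]
high -95 [array([513., 260.]), array([469., 203.]), array([504., 257.]), array([459., 198.])]
high 95 [array([661., 147.]), array([617.,  90.]), array([657., 140.]), array([612.,  81.])]
far -95 [array([468., 261.]), array([427., 205.]), array([458., 258.]), array([415., 201.])]
far 95 [array([613., 151.]), array([571.,  96.]), array([608., 144.]), array([565.,  87.])]
rep [array([85., 89.]), array([135.,  71.]), array([199., 140.]), array([251., 118.])]
high [array([82., 61.]), array([133.,  44.]), array([199., 110.]), array([251.,  89.])]
far [array([85., 71.]), array([133.,  55.]), array([195., 119.]), array([245.,  99.])]
S [{'position': [283.8, 204.6], 'p': 0.59}, {'position': [263.3, 235.3], 'p': 0.37}]
T [{'position': [247.0, 207.5], 'p': 0.77}, {'position': [220.7, 241.5], 'p': 0.3}]
```

>>> send_rows(
  rows=[
    [0,0,0,0,0,0,60],
    [0,0,0,0,0,0,60],
    [0,0,0,0,0,0,60],
    [0,0,0,0,0,0,60],
    [0,0,0,0,0,0,60],
  ],
)

```text
time: 6.7
eef_pos: [586.0, 209.6, 313.8]
tool_rot: [-3.142, -0.0, 0.668]
ft_force: [0.5, -0.8, 0.2]
gripper_width: 38.6
gripper_force: 0.0
```

>>> send_rows(
  rows=[
    [0,0,0,0,0,0,60],
    [0,0,10,0,0,0,60],
    [0,0,8,0,0,0,60],
    [0,0,6,0,0,0,60],
    [0,0,0,0,0,0,60],
  ],
)

```text
time: 7.12
eef_pos: [585.0, 208.8, 287.5]
tool_rot: [-3.141, 0.003, 0.668]
ft_force: [-0.7, -0.3, 0.1]
gripper_width: 59.6
gripper_force: 0.0
```

```bash
python3 - <<'E'
from h import *
s=monitor.read_state(); print(s['eef_pos'],s['ft_force'])
S=cams.get_image('side')
u=cv2.resize(S['color'][100:180,235:335,::-1],(750,600),interpolation=cv2.INTER_CUBIC)
cv2.imwrite('pics/g.png',u)
E
```

```text
[585.04974839 208.76556676 287.50898231] [-0.68454422 -0.31848779  0.0940879 ]
```

View pics/g.png

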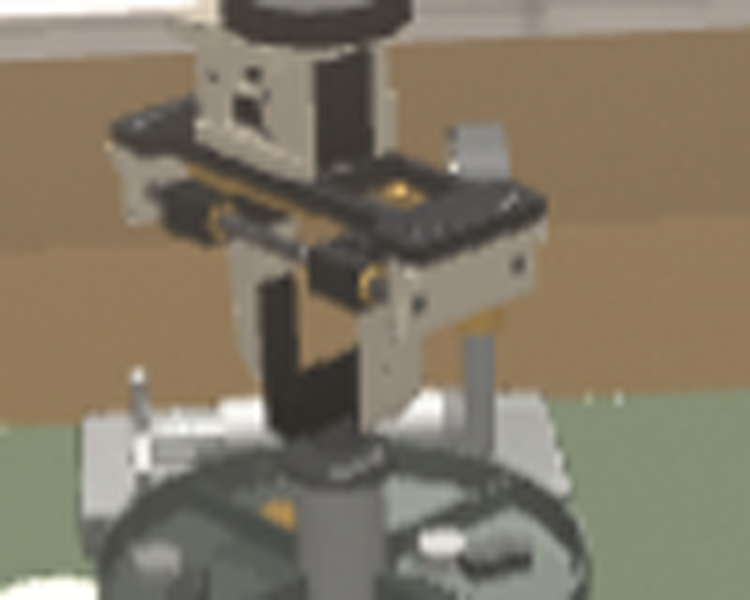

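The fingers now straddle the bar, tip at about px (288,157) and bar at about (278,152). The real height is roughly 30 mm above what is reported. I'll close now.

>>> send_rows(
  rows=[
    [0,0,0,0,0,0,10],
    [0,0,0,0,0,0,10],
    [0,0,0,0,0,0,10],
    [0,0,0,0,0,0,10],
    [0,0,0,0,0,0,10],
  ],
)

```text
time: 7.58
eef_pos: [586.1, 209.7, 290.1]
tool_rot: [3.141, -0.0, 0.668]
ft_force: [0.2, -1.0, -0.5]
gripper_width: 31.4
gripper_force: 0.0
```

>>> send_rows(
  rows=[
    [0,0,0,0,0,0,10],
    [0,0,0,0,0,0,10],
    [0,0,0,0,0,0,10],
  ],
)

```text
time: 7.83
eef_pos: [584.5, 211.5, 290.0]
tool_rot: [-3.139, -0.0, 0.671]
ft_force: [-3.1, 3.3, 1.1]
gripper_width: 18.0
gripper_force: 30.0
```

>>> send_rows(
  rows=[
    [0,0,0,0,0,-4,10],
    [0,0,0,0,0,-5,10],
    [0,0,0,0,0,-5,10],
  ],
)

```text
time: 8.08
eef_pos: [585.7, 210.6, 290.0]
tool_rot: [-3.141, -0.001, 0.918]
ft_force: [0.8, 2.5, -1.5]
gripper_width: 17.9
gripper_force: 30.2
```

>>> send_rows(
  rows=[
    [0,0,0,0,0,-7,10],
    [0,0,0,0,0,-7,10],
    [0,0,0,0,0,-7,10],
    [0,0,0,0,0,-7,10],
    [0,0,0,0,0,0,10],
  ],
)

```text
time: 8.5
eef_pos: [588.4, 209.7, 290.0]
tool_rot: [3.138, -0.003, 1.407]
ft_force: [6.7, 1.3, -2.3]
gripper_width: 17.3
gripper_force: 30.8
```

>>> send_rows(
  rows=[
    [0,0,0,0,0,-6,10],
    [0,0,0,0,0,0,10],
    [0,0,0,0,0,0,10],
  ],
)

```text
time: 8.75
eef_pos: [588.8, 209.5, 290.0]
tool_rot: [3.137, -0.002, 1.505]
ft_force: [7.0, 2.7, -3.3]
gripper_width: 17.9
gripper_force: 30.1
```

```bash
python3 - <<'E'
from h import *
import pickle
s=monitor.read_state(); print(s['eef_pos'],s['tool_rot'],s['ft_force'],s['joint_pos'])
T=cams.get_image('top');S=cams.get_image('side');pickle.dump((T,S),open('im2.pkl','wb'))
u=cv2.resize(S['color'][130:260,220:350,::-1],(400,400),interpolation=cv2.INTER_CUBIC)
v=cv2.resize(T['color'][150:270,170:290,::-1],(400,400),interpolation=cv2.INTER_CUBIC)
cv2.imwrite('pics/h.png',np.hstack([u,v]))
E
```

```text
[588.82867999 209.45175281 289.97679454] [ 3.13694535e+00 -2.23954279e-03  1.50525703e+00] [ 6.98915879  2.65436836 -3.3309373 ] [ 0.41735745  0.66352091 -1.25962107  1.50830437  0.63604325  1.426775
 -0.93350507]
```

View pics/h.png

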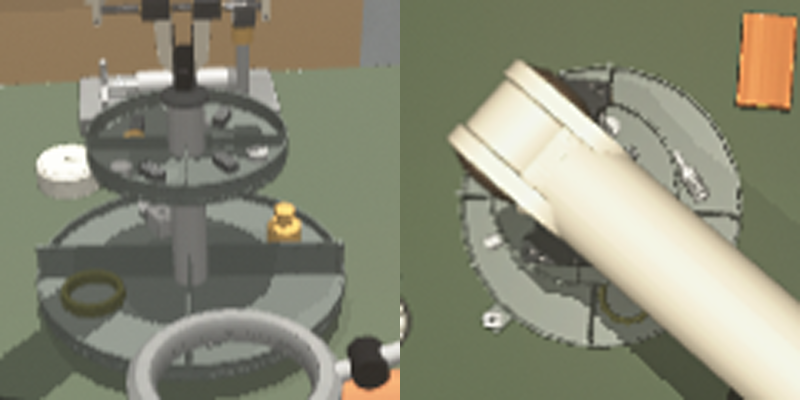

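Carousel turned about 48°. The walls show at top px (233.6,170), (229,253) and (272,214), and the like adapter at about (196,222), near the pointer lug at (198,245). Next I'll measure the residual angle.

```bash
python3 - <<'E'
from h import *
import pickle;T,S=pickle.load(open('im2.pkl','rb'))
T0,S0=pickle.load(open('im0.pkl','rb'))
f=lambda x,y:(169.5+(x-400)*.3,149.5+y*.3)
w=[atz(T,f(*p),85) for p in[(612,66),(597,344),(739,213)]]
print(np.round(w,1),np.degrees(np.arctan2(*(w[0]-w[1])[1::-1])))
A=np.array([588,210])
for x in w:
    d=x[:2]-A;print(np.hypot(*d),np.degrees(np.arctan2(d[1],d[0])))
# pointer lug: bright pixels
for nm,im in(('T',T),('S',S)):
    c=proj(im,[439,353,20]);x,y=c.astype(int);print(nm,c)
    g=im['color'][y-8:y+9,x-10:x+11].astype(int)
    ex=(g[...,1]-g[...,2])*100//(g.sum(-1)+1)
    for i,r in enumerate(zip(g.sum(-1)//3,ex)):print(y-8+i,' '.join('%3d/%-2d'%q for q in zip(*r)))
    print('cols from',x-10)
# circle fit of tray outer edge: grey region
E
```

```text
[[763.2 199.7  85. ]
 [415.  211.   85. ]
 [578.9  37.6  85. ]] -1.868449601238952
175.4886469383346 -3.373985560540535
173.0501868211111 179.65830593939714
172.594132979375 -93.03533616071493
T [197.34694438 246.63874078]
238 104/8  105/9  105/9  105/8  105/9  105/9  104/9  105/8  106/9  107/7  100/4  126/3  157/3  161/3  160/3  159/3  160/3  161/3  161/3  161/3  162/3 
239 105/8  105/9  105/9  105/9  105/8  105/9  106/9  105/9  106/9  105/9  112/6  101/4  134/3  163/3  161/3  160/3  160/3  161/3  161/3  162/3  161/3 
240 105/9  105/9  105/8  106/9  105/9  104/9  105/9  106/9  106/8  106/9  106/9  101/7  113/3  148/3  163/3  162/3  161/3  161/3  161/3  161/3  161/3 
241 105/8  105/9  104/9  105/8  105/9  105/9  105/8  105/9  104/9  104/9   98/8  129/4  128/3  117/3  124/3  146/3  163/3  161/3  160/3  161/3  161/3 
242 106/9  105/8  106/9  104/9  104/8  105/8  105/8  104/9  103/9   96/8  125/4  155/3  157/2  126/3   95/3  110/3  147/3  163/3  162/3  162/3  162/3 
243 105/9  105/9  105/8  106/9  105/8  106/9  104/9  101/9  119/7  151/3  167/2  168/2  157/2  154/3  127/3   94/4  110/3 
[... 3614 characters left out ...]
34/1  137/2  137/2  137/2  138/2  128/2  127/1  126/2  128/2  127/2  128/2  127/2 
210 119/5  124/2  123/2  110/3  113/2  100/2   99/2   90/2  100/1  102/2  102/2  101/1  102/1  101/2   85/2   83/2   83/2   83/2   83/2   83/2   83/2 
211 106/6   86/3   79/2   82/2   82/2   78/2   78/2   79/2   82/2   82/2   82/2   83/2   81/2   78/2   78/2   77/2   77/3   78/2   78/2   77/3   77/2 
212 121/6   88/3   82/2   82/2   83/2   79/2   80/2   82/2   81/2   83/2   82/2   81/2   82/2   78/2   78/2   77/2   78/2   77/2   77/2   77/2   78/2 
213 128/6   88/3   82/2   81/2   81/2   81/2   83/2   82/2   84/2   82/2   82/2   82/2   81/2   77/2   76/2   78/2   77/2   78/2   76/2   77/2   78/2 
cols from 231
```

```bash
cat > wall.py <<'E'
from h import *
def prof(im,c,A=(588,210),z=85,rs=np.arange(122,174,2),rng=6):
    g=im['color'].astype(np.float32).mean(-1);out=[]
    for a in np.arange(c-rng,c+rng+.01,.5):
        t=np.radians(a)
        p=np.array([proj(im,[A[0]+r*np.cos(t),A[1]+r*np.sin(t),z]) for r in rs],np.float32)
        out.append((a,cv2.remap(g,p[:,0].reshape(-1,1),p[:,1].reshape(-1,1),1).mean()))
    return out
E
python3 - <<'E'
from wall import *
import pickle;T0,S0=pickle.load(open('im0.pkl','rb'));T2,S2=pickle.load(open('im2.pkl','rb'))
for n,im,cs in(('T0',T0,(38.7,128.7,-51.3,-141.3)),('T2',T2,(-3.5,-93.5,176.5))):
    for c in cs: print(n,c,' '.join('%.0f'%v for a,v in prof(im,c)))
A=np.array([588,210])
for p in [(196.9,247.2),(201,243),(197.3,245.8),(199,240.5),(203,245.5)]:
    for z in(0,20):
        d=atz(T0,p,z)[:2]-A;print(p,z,np.hypot(*d).round(1),np.degrees(np.arctan2(d[1],d[0])).round(2))
E
```

```text
T0 38.7 141 141 141 142 143 144 143 141 137 132 128 126 124 123 121 120 118 120 126 133 139 143 145 146 146
T0 128.7 154 155 156 156 156 157 157 157 153 143 126 105 85 72 71 82 102 124 141 151 156 157 156 153 150
T0 -51.3 170 170 170 169 168 166 161 150 131 109 86 72 72 86 108 133 153 166 171 171 169 166 165 165 166
T0 -141.3 179 179 180 180 179 175 165 151 137 132 135 141 145 145 146 151 158 164 168 173 176 179 179 179 179
T2 -3.5 142 143 142 141 140 139 137 133 125 113 99 86 77 80 85 93 96 99 100 100 100 100 98 97 96
T2 -93.5 160 160 160 158 154 148 136 120 101 90 89 97 110 126 141 152 161 160 159 159 158 158 159 157 154
T2 176.5 162 161 160 159 159 160 160 158 151 136 116 97 82 76 86 105 125 134 139 144 141 137 133 129 126
(196.9, 247.2) 0 212.1 135.49
(196.9, 247.2) 20 209.6 136.27
(201, 243) 0 186.8 135.34
(201, 243) 20 184.6 136.23
(197.3, 245.8) 0 206.7 134.62
(197.3, 245.8) 20 204.2 135.42
(199, 240.5) 0 186.0 131.06
(199, 240.5) 20 183.6 131.94
(203, 245.5) 0 188.6 139.57
(203, 245.5) 20 186.6 140.44
```

>>> send_rows(
  rows=[
    [0,0,0,0,0,-4.2,10],
    [0,0,0,0,0,0,10],
    [0,0,0,0,0,0,10],
  ],
)

```text
time: 9.1
eef_pos: [589.3, 209.6, 289.9]
tool_rot: [3.136, -0.002, 1.578]
ft_force: [8.2, 2.8, -3.8]
gripper_width: 17.5
gripper_force: 30.2
```

>>> send_rows(
  rows=[
    [0,0,0,0,0,0,50],
    [0,0,0,0,0,0,50],
    [0,0,0,0,0,0,50],
    [0,0,0,0,0,0,50],
    [0,0,0,0,0,0,50],
  ],
)

```text
time: 9.52
eef_pos: [585.8, 209.4, 289.8]
tool_rot: [-3.142, 0.0, 1.579]
ft_force: [-0.1, -0.1, 0.6]
gripper_width: 46.2
gripper_force: 0.0
```

>>> send_rows(
  rows=[
    [0,0,-20,0,0,0,50],
    [0,0,-41,0,0,0,50],
    [0,0,-41,0,0,0,50],
    [0,0,-41,0,0,0,50],
    [0,0,0,0,0,0,50],
  ],
)

```text
time: 9.93
eef_pos: [586.9, 212.3, 441.5]
tool_rot: [3.132, -0.006, 1.58]
ft_force: [-0.8, 0.5, 0.3]
gripper_width: 50.1
gripper_force: 0.0
```

```bash
python3 - <<'E'
from wall import *
import pickle
s=monitor.read_state(); print(s['eef_pos'],s['tool_rot'],s['joint_pos'])
T=cams.get_image('top');S=cams.get_image('side');pickle.dump((T,S),open('im3.pkl','wb'))
for c in(1,-89,181,91): print(c,' '.join('%.0f'%v for a,v in prof(T,c)))
E
```

```text
[586.94293123 212.30622201 441.45586213] [ 3.13220769 -0.00565763  1.57958963] [ 0.39121268  0.58482107 -1.32804262  1.25584463  0.57393732  1.69269648
 -0.79707127]
1 133 132 130 124 114 102 92 90 88 97 111 124 132 131 131 131 130 129 129 129 131 132 134 135 132
-89 145 133 114 92 78 78 88 100 119 139 158 165 161 157 155 153 152 151 150 149 149 149 150 153 155
181 114 112 111 109 103 94 81 72 71 74 77 84 91 98 101 103 105 107 108 110 111 113 115 117 119
91 201 197 193 188 184 180 173 160 148 138 136 134 134 141 148 154 153 150 147 143 140 137 134 132 132
```

```bash
python3 - <<'E'
from wall import *
import pickle
T,S=pickle.load(open('im0.pkl','rb'));T3,S3=pickle.load(open('im3.pkl','rb'))
from scipy.optimize import minimize
W=(190,238,206,254)
c=T['color'][W[1]:W[3],W[0]:W[2]].astype(float);ex=(c[...,1]-c[...,2])/(c.sum(-1)+1)*100
f=np.clip((9-ex)/6,0,1)
def lug(P,k=8):
    ax,ay,a=P[0],P[1],np.radians(P[2]);m=np.zeros((16*k,16*k),np.uint8)
    d=np.array([np.cos(a),np.sin(a)]);n=np.array([-d[1],d[0]])
    q=np.array([(proj(T,[*(np.array([ax,ay])+r*d+s*n),z])-[W[0],W[1]]+.5)*k for r in(150,217) for s in(-15,15) for z in(0,20)],np.float32)
    cv2.fillConvexPoly(m,cv2.convexHull(q).astype(np.int32),1)
    t=np.linspace(0,2*np.pi,120)
    for z in (20,38,55):
        q=np.array([(proj(T,[ax+180*np.cos(u),ay+180*np.sin(u),z])-[W[0],W[1]]+.5)*k for u in t],np.float32)
        cv2.fillPoly(m,[q.astype(np.int32)],1)
    return m.reshape(16,k,16,k).mean((1,3))
for ax,ay in((588,210),(586,210),(588,212)):
    e=[((lug((ax,ay,a))-f)**2).sum() for a in np.arange(132,140,.5)];print(ax,ay,132+.5*np.argmin(e),min(e))
# axis from tray: circle silhouette full image, z=55 r=180
c=T['color'].astype(float);ex=(c[...,1]-c[...,2])/(c.sum(-1)+1)*100;f2=np.clip((9-ex)/6,0,1).astype(np.float32)
t=np.radians(np.r_[0:120:2,150:360:2])
def edge(A):
    tot=0
    for z in(55,):
        for dr,s in((3,-1),(-3,1)):
            p=np.array([proj(T,[A[0]+(180+dr)*np.cos(u),A[1]+(180+dr)*np.sin(u),z]) for u in t],np.float32)
            tot+=s*cv2.remap(f2,p[:,:1].copy(),p[:,1:].copy(),1).mean()
    return -tot
r=min(((edge((x,y)),x,y) for x in range(582,595) for y in range(204,217)));print(r)
E
```

```text
588 210 135.5 5.297634434514224
586 210 135.0 8.753291404658226
588 212 135.5 8.160863877131169
(np.float32(-0.65129334), 590, 213)
```

```bash
python3 - <<'E'
from wall import *
import pickle
T,S=pickle.load(open('im0.pkl','rb'));T3,S3=pickle.load(open('im3.pkl','rb'))
def mn(im,c,A,rs): 
    p=np.array(prof(im,c,A,rs=rs,rng=7));i=p[:,1].argmin();v=p[:,1]
    w=np.clip(v.min()+25-v,0,None)*(abs(np.arange(len(v))-i)<5);return round((w*p[:,0]).sum()/w.sum(),2),round(np.ptp(v))
for A in((588,210),(589,211),(590,213)):
    print(A,'T0',[mn(T,c,A,np.arange(125,174,3)) for c in(39,129,-51,-141)],'T3',[mn(T3,c,A,np.arange(135,174,3)) for c in(0,-91,179,90)])
    print('S0',[mn(S,c,A,np.arange(100,174,3)) for c in(39,129,-51,-141)],'S3',[mn(S3,c,A,np.arange(100,174,3)) for c in(0,179)])
E
```

```text
(588, 210) T0 [(np.float64(40.29), 28), (np.float64(129.51), 89), (np.float64(-51.53), 100), (np.float64(-142.37), 52)] T3 [(np.float64(-1.45), 65), (np.float64(-92.63), 89), (np.float64(179.31), 57), (np.float64(90.33), 97)]
S0 [(np.float64(36.33), 45), (np.float64(130.71), 34), (np.float64(-53.58), 45), (np.float64(-135.0), 55)] S3 [(np.float64(-4.56), 43), (np.float64(185.0), 45)]
(589, 211) T0 [(np.float64(40.3), 27), (np.float64(130.06), 90), (np.float64(-52.08), 101), (np.float64(-142.16), 54)] T3 [(np.float64(-1.9), 63), (np.float64(-92.96), 93), (np.float64(179.6), 59), (np.float64(90.7), 96)]
S0 [(np.float64(36.32), 44), (np.float64(131.56), 34), (np.float64(-54.1), 45), (np.float64(-135.0), 55)] S3 [(np.float64(-5.06), 44), (np.float64(185.0), 45)]
(590, 213) T0 [(np.float64(40.16), 26), (np.float64(130.85), 89), (np.float64(-52.86), 101), (np.float64(-141.9), 51)] T3 [(np.float64(-2.67), 64), (np.float64(-93.29), 93), (np.float64(180.32), 61), (np.float64(91.01), 93)]
S0 [(np.float64(35.86), 42), (np.float64(132.16), 34), (np.float64(-55.07), 44), (np.float64(-135.0), 53)] S3 [(np.float64(-5.56), 47), (np.float64(185.0), 46)]
```

>>> send_rows(
  rows=[
    [-30,-6,0,0,0,0,50],
    [-39,-8,0,0,0,0,60],
    [-39,-8,0,0,0,0,60],
    [-39,-8,0,0,0,0,60],
    [-39,-8,0,0,0,0,60],
  ],
)

```text
time: 10.45
eef_pos: [548.3, 21.1, 430.9]
tool_rot: [-3.139, 0.0, 1.58]
ft_force: [-0.1, -0.4, 0.5]
gripper_width: 59.6
gripper_force: 0.0
```

>>> send_rows(
  rows=[
    [-39,-8,0,0,0,0,60],
    [-39,-8,0,0,0,0,60],
    [-39,-8,0,0,0,0,60],
    [-39,-8,0,0,0,0,60],
    [-39,-8,0,0,0,0,60],
  ],
)

```text
time: 10.87
eef_pos: [509.5, -174.5, 431.4]
tool_rot: [-3.139, 0.0, 1.579]
ft_force: [1.8, -0.3, -1.1]
gripper_width: 60.1
gripper_force: 0.0
```

>>> send_rows(
  rows=[
    [-39,-8,0,0,0,0,60],
    [-39,-8,0,0,0,0,60],
    [-39,-8,0,0,0,0,60],
    [-39,-8,0,0,0,0,60],
    [-39,-8,0,0,0,0,60],
  ],
)

```text
time: 11.28
eef_pos: [471.1, -369.7, 431.1]
tool_rot: [-3.139, -0.001, 1.579]
ft_force: [0.6, -1.2, 0.5]
gripper_width: 59.8
gripper_force: 0.0
```

>>> send_rows(
  rows=[
    [-39,-8,0,0,0,0,60],
    [0,0,0,0,0,7,60],
    [0,0,0,0,0,7,60],
    [0,0,0,0,0,7,60],
    [0,0,0,0,0,7,60],
  ],
)

```text
time: 11.7
eef_pos: [464.2, -406.8, 430.8]
tool_rot: [-3.139, -0.001, 1.084]
ft_force: [0.6, 0.7, -0.6]
gripper_width: 60.0
gripper_force: 0.0
```

>>> send_rows(
  rows=[
    [0,0,0,0,0,6,60],
    [0,0,0,0,0,5,60],
    [0,0,0,0,0,0,60],
  ],
)

```text
time: 11.95
eef_pos: [464.3, -406.5, 431.3]
tool_rot: [-3.139, 0.001, 0.895]
ft_force: [0.2, -0.6, -0.7]
gripper_width: 60.0
gripper_force: 0.0
```

>>> send_rows(
  rows=[
    [0,0,0,0,6,0,60],
    [0,0,0,0,6,0,60],
    [0,0,0,0,6,0,60],
    [0,0,0,0,6,0,60],
    [0,0,0,0,6,0,60],
  ],
)

```text
time: 12.37
eef_pos: [464.7, -407.0, 432.7]
tool_rot: [3.14, -0.528, 0.901]
ft_force: [-0.1, -0.4, -1.0]
gripper_width: 59.9
gripper_force: 0.0
```

```bash
python3 - <<'E'
from h import *
s=monitor.read_state(); R=Ro.from_euler('xyz',s['tool_rot']).as_matrix()
print(s['eef_pos'],s['joint_pos'],'\n',R.round(3))
E
```

```text
[ 464.65433919 -407.00412338  432.71457977] [ 1.7273627   0.73867364 -1.40336447  1.27531593  0.21438635  1.56665573
 -0.21977266] 
 [[ 0.536  0.783  0.314]
 [ 0.677 -0.621  0.394]
 [ 0.504  0.002 -0.864]]
```

>>> send_rows(
  rows=[
    [-17.5,0,30,0,0,0,60],
    [-17.5,0,30,0,0,0,60],
    [-17.5,0,30,0,0,0,60],
    [-17.5,0,30,0,0,0,60],
    [0,0,0,0,0,0,60],
  ],
)

```text
time: 12.78
eef_pos: [460.4, -405.8, 285.2]
tool_rot: [-3.129, -0.524, 0.895]
ft_force: [-0.9, 0.5, -0.9]
gripper_width: 59.8
gripper_force: 0.0
```

>>> send_rows(
  rows=[
    [0,0,40,0,0,0,60],
    [0,0,40,0,0,0,60],
    [0,0,40,0,0,0,60],
    [0,0,40,0,0,0,60],
    [0,0,30,0,0,0,60],
  ],
)

```text
time: 13.2
eef_pos: [524.3, -330.8, 128.2]
tool_rot: [-3.141, -0.524, 0.901]
ft_force: [-0.1, 0.4, -0.3]
gripper_width: 60.2
gripper_force: 0.0
```

```bash
python3 - <<'E'
from h import *
import pickle
s=monitor.read_state(); R=Ro.from_euler('xyz',s['tool_rot']).as_matrix();p=s['eef_pos']
print(p,s['tool_rot'],s['joint_pos'])
S=cams.get_image('side');T=cams.get_image('top');pickle.dump((T,S),open('im4.pkl','wb'))
g=30
for n,q in(('tool',p-R[:,2]*33),('world',p+[0,0,33]),('none',p)):
    tips=[q+R[:,2]*17+R[:,1]*sy for sy in(-g,g)]
    print(n,q.round(),[proj(S,t).round(1) for t in tips],[proj(T,t).round(1) for t in tips])
u=cv2.resize(S['color'][240:390,190:340,::-1],(600,600),interpolation=cv2.INTER_CUBIC)
cv2.imwrite('pics/i.png',u)
E
```

```text
[ 524.33895921 -330.82871062  128.2170128 ] [-3.14134753 -0.5241371   0.90146234] [ 1.59380335  0.95448987 -1.20051157  1.68944837  0.41087563  0.99140244
 -0.27206896]
tool [ 514. -344.  157.] [array([254.5, 320.6]), array([275.9, 332.5])] [array([359.6, 233.5]), array([368.6, 221.9])]
world [ 524. -331.  161.] [array([258.8, 314.6]), array([280. , 326.2])] [array([356.6, 230.9]), array([365.6, 219.2])]
none [ 524. -331.  128.] [array([259.7, 323.9]), array([280.5, 335.5])] [array([355. , 231.3]), array([363.9, 219.8])]
```

View pics/i.png

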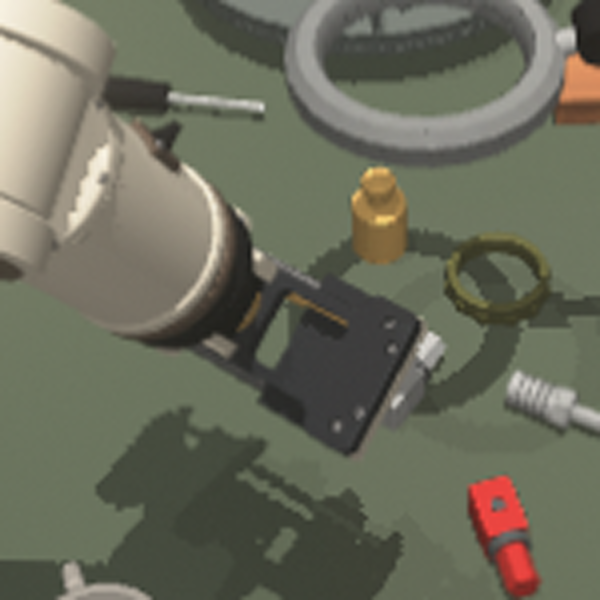

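```bash
python3 - <<'E'
from h import *
import pickle
T,S=pickle.load(open('im4.pkl','rb'))
p=np.array([524.34,-330.83,128.2]);R=Ro.from_euler('xyz',[-3.1413,-.5241,.9015]).as_matrix()
for n,q in(('tool',p-R[:,2]*33),('world',p+[0,0,33]),('none',p)):
    for im,o,k in((S,[190,240],4),):
        print(n,[((proj(im,q-R[:,2]*49+R[:,1]*sy+R[:,0]*sx)-o)*k).round() for sy in(95,-95) for sx in(-37,37)])
v=cv2.resize(T['color'][180:270,310:400,::-1],(540,540),interpolation=cv2.INTER_CUBIC)
cv2.imwrite('pics/j.png',v)
for n,q in(('tool',p-R[:,2]*33),('world',p+[0,0,33]),('none',p)):
    print(n,[((proj(T,q-R[:,2]*49+R[:,1]*sy+R[:,0]*sx)-[310,180])*6).round() for sy in(95,-95) for sx in(-37,37)])
E
```

```text
tool [array([372., 471.]), array([442., 335.]), array([ 88., 303.]), array([157., 185.])]
world [array([390., 441.]), array([459., 307.]), array([107., 279.]), array([175., 162.])]
none [array([392., 480.]), array([459., 349.]), array([115., 317.]), array([181., 203.])]
tool [array([501., 232.]), array([439., 165.]), array([327., 459.]), array([260., 396.])]
world [array([483., 216.]), array([421., 148.]), array([308., 443.]), array([241., 380.])]
none [array([470., 220.]), array([409., 154.]), array([298., 443.]), array([232., 381.])]
```

View pics/j.png

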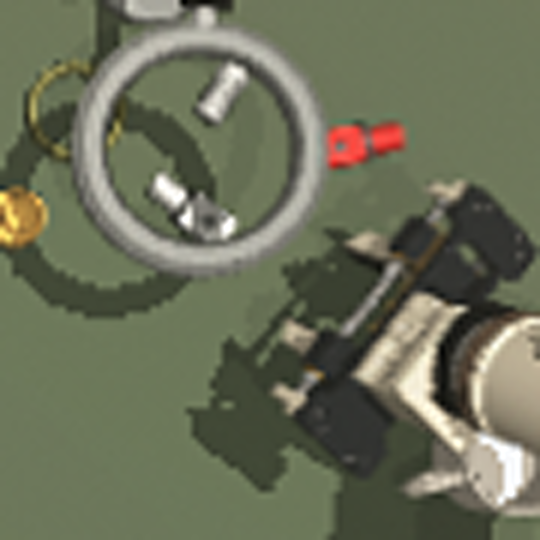

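The crops are used up, so the rest is numeric. The top crop shows the open fingertips at about px (368,219) and (357,235), heading straight at the adapter at (342,214). This fits a tip offset of about 30 mm back along the tool axis. I'll advance to just above the block, then feel for the bench in small steps.

>>> send_rows(
  rows=[
    [3.6,1.1,33,0,0,0,60],
    [3.6,1.1,33,0,0,0,60],
    [3.6,1.1,33,0,0,0,60],
    [3.6,1.1,30,0,0,0,60],
    [0,0,0,0,0,0,60],
  ],
)

```text
time: 13.72
eef_pos: [575.7, -271.2, 23.3]
tool_rot: [-3.138, -0.525, 0.902]
ft_force: [-0.0, 0.5, -0.5]
gripper_width: 60.1
gripper_force: 0.0
```

```bash
python3 - <<'E'
from fit import *
import pickle
s=monitor.read_state(); R=Ro.from_euler('xyz',s['tool_rot']).as_matrix();p=s['eef_pos']
print(p,s['tool_rot'],s['joint_pos'],s['ft_force'])
T=cams.get_image('top');pickle.dump(T,open('im5.pkl','wb'))
a=np.array([.6225,.7826,0]);tgt=np.array([579.3,-268.4,22])-5*a
for b in(27,30,33): print(b,(R.T@(tgt-(p-b*R[:,2]))).round(1),[proj(T,p-b*R[:,2]+17*R[:,2]+y*R[:,1]).round(1) for y in(-35,35)])
x0,y0=336,205
g=T['color'][y0:y0+26,x0:x0+30].astype(int);ex=(g[...,1]-g[...,2])*100//(g.sum(-1)+1)
for i in range(26): print(y0+i,' '.join('%3d/%d'%(m//3,e) for m,e in zip(g[i].sum(-1),ex[i])))
E
```

```text
[ 575.6707025  -271.19399853   23.26590523] [-3.1377589  -0.52511845  0.90198448] [ 1.41595107  1.05761515 -1.07182585  1.73462163  0.50293908  0.78028771
 -0.36461553] [-0.01033108  0.49977263 -0.47264893]
27 [-1.1  1.1 27.8] [array([339.3, 223. ]), array([349.3, 210.3])]
30 [-1.1  1.1 30.8] [array([339.7, 223.2]), array([349.6, 210.5])]
33 [-1.1  1.1 33.8] [array([340.1, 223.4]), array([350. , 210.6])]
205  99/9  60/8  63/8  64/8  65/9  64/8  63/9  78/9 109/9 107/8 107/8 106/9 100/8  99/9  98/9  98/9  99/9  97/9  54/9  69/9  68/9  71/8  76/6  75/2 115/2 181/2 175/2 158/2 113/2  46/2
206 109/9  99/9 100/9  62/9  63/8  64/9  64/8  66/9 111/9 108/9 107/9 107/9  98/9  97/9  98/9  98/9  98/9  94/9  52/8  54/9  57/9  57/8  60/5  83/2 131/2 181/2 172/1 150/2 114/2  47/2
207 106/9 107/9 109/9  61/8  63/8  65/9  64/9  63/8  78/8 109/9 108/8 107/9  98/9  98/9  97/9  96/9  95/9  95/9  84/9  55/9  54/9  45/5  54/3  86/3 137/2 183/2 172/2 148/2 113/2  44/2
208 103/8 117/6 105/9  58/9  63/9  65/9  64/9  64/8  65/8 112/9 108/9 100/9  98/9  96/9  99/9 124/7 132/7 176/5 125/6  62/8  47/6  39/3  57/
[... 3403 characters left out ...]
  36/3  29/4  34/3  50/2  49/2  50/1  49/2  37/3  43/3 111/4 182/5 207/4 181/4 157/5 113/5 141/5 175/5 216/4 228/4 118/5  21/6  32/4  51/3  73/5
228  58/9  59/8  57/8  57/8  57/9  56/9  53/12  33/1  51/1  50/1  51/1  50/1  39/3  36/3  76/4 181/4 231/3 192/4 158/5 119/5 130/5 177/5 217/4 234/3 224/4  57/5  22/5  36/4  58/4  68/6
229  57/9  56/9  56/9  57/9  57/8  57/9  56/11  89/11  53/6  50/0  51/1  47/2  38/2  70/4 177/5 208/4 209/4 169/5 114/5 106/5 171/5 204/4 234/2 234/3 227/4  97/5  23/5  37/4  55/4  61/7
230  55/9  55/9  54/9  55/9  54/9  44/8  86/3 167/2  88/13  49/6  51/1  40/3  42/2  56/2 130/5 225/3 175/5 127/5 118/5 154/5 185/5 225/4 232/3 233/3 226/4 104/5  23/5  35/4  53/3  58/7
```

>>> send_rows(
  rows=[
    [0,1,12,0,0,0,60],
    [0,0,10,0,0,0,60],
    [0,0,0,0,0,0,60],
  ],
)

```text
time: 14.02
eef_pos: [583.0, -267.6, 5.5]
tool_rot: [3.142, -0.523, 0.898]
ft_force: [-0.5, 1.4, 0.5]
gripper_width: 59.7
gripper_force: 0.0
```

>>> send_rows(
  rows=[
    [0,0,4,0,0,0,60],
    [0,0,0,0,0,0,60],
    [0,0,0,0,0,0,60],
  ],
)

```text
time: 14.27
eef_pos: [584.2, -266.1, 2.6]
tool_rot: [3.141, -0.524, 0.898]
ft_force: [-0.3, 0.7, 0.8]
gripper_width: 60.5
gripper_force: 0.0
```

>>> send_rows(
  rows=[
    [0,0,3,0,0,0,60],
    [0,0,0,0,0,0,60],
    [0,0,0,0,0,0,60],
  ],
)

```text
time: 14.52
eef_pos: [585.1, -264.5, -0.2]
tool_rot: [3.142, -0.524, 0.899]
ft_force: [0.1, -0.1, 0.0]
gripper_width: 60.1
gripper_force: 0.0
```

>>> send_rows(
  rows=[
    [0,0,3,0,0,0,60],
    [0,0,0,0,0,0,60],
    [0,0,0,0,0,0,60],
  ],
)

```text
time: 14.77
eef_pos: [586.0, -263.0, -3.1]
tool_rot: [-3.141, -0.524, 0.899]
ft_force: [-0.3, 0.3, -0.1]
gripper_width: 60.0
gripper_force: 0.0
```

>>> send_rows(
  rows=[
    [0,0,2,0,0,0,60],
    [0,0,0,0,0,0,60],
    [0,0,0,0,0,0,60],
  ],
)

```text
time: 15.02
eef_pos: [586.7, -262.3, -4.7]
tool_rot: [-3.141, -0.524, 0.899]
ft_force: [-0.2, 0.2, 0.2]
gripper_width: 60.0
gripper_force: 0.0
```

>>> send_rows(
  rows=[
    [0,0,2,0,0,0,60],
    [0,0,0,0,0,0,60],
    [0,0,0,0,0,0,60],
  ],
)

```text
time: 15.27
eef_pos: [587.3, -261.5, -6.4]
tool_rot: [-3.141, -0.524, 0.899]
ft_force: [-0.5, 0.1, 0.2]
gripper_width: 60.2
gripper_force: 0.0
```

>>> send_rows(
  rows=[
    [0,0,0,0,0,0,18],
    [0,0,0,0,0,0,18],
    [0,0,0,0,0,0,18],
    [0,0,0,0,0,0,18],
    [0,0,0,0,0,0,18],
  ],
)

```text
time: 15.68
eef_pos: [587.3, -261.7, -6.3]
tool_rot: [3.142, -0.524, 0.899]
ft_force: [-0.5, -0.6, 0.4]
gripper_width: 31.1
gripper_force: 1.0
```

>>> send_rows(
  rows=[
    [0,0,0,0,0,0,18],
    [0,0,0,0,0,0,18],
    [0,0,0,0,0,0,18],
  ],
)

```text
time: 15.93
eef_pos: [587.1, -261.4, -6.3]
tool_rot: [-3.141, -0.524, 0.899]
ft_force: [-1.7, 1.1, 0.9]
gripper_width: 25.3
gripper_force: 30.0
```

>>> send_rows(
  rows=[
    [0,0,-10,0,0,0,18],
    [0,0,-25,0,0,0,18],
    [0,0,-35,0,0,0,18],
    [0,0,-35,0,0,0,18],
    [0,0,0,0,0,0,18],
  ],
)

```text
time: 16.35
eef_pos: [556.0, -309.3, 90.2]
tool_rot: [3.132, -0.522, 0.897]
ft_force: [0.7, -1.5, -2.3]
gripper_width: 25.5
gripper_force: 30.0
```

>>> send_rows(
  rows=[
    [0,0,-35,0,0,0,18],
    [0,0,-40,0,0,0,18],
    [0,0,-40,0,0,0,18],
    [0,0,-40,0,0,0,18],
    [0,0,-40,0,0,0,18],
  ],
)

```text
time: 16.77
eef_pos: [492.7, -379.8, 254.8]
tool_rot: [-3.141, -0.523, 0.899]
ft_force: [0.6, -0.9, -2.3]
gripper_width: 26.0
gripper_force: 30.0
```

```bash
python3 - <<'E'
from h import *
s=monitor.read_state(); R=Ro.from_euler('xyz',s['tool_rot']).as_matrix()
print(s['eef_pos'],s['tool_rot'],s['joint_pos'],s['ft_force'],s['gripper_width']);print((R.T).round(3))
S=cams.get_image('side')
g=S['color'][315:350,276:306].astype(int);ex=(g[...,1]-g[...,2])*100//(g.sum(-1)+1);print('left at old place:',(ex<3).sum())
E
```

```text
[ 492.6733065  -379.77888007  254.77158037] [-3.1414431  -0.52291463  0.89857085] [ 1.69558019  0.85542924 -1.31003782  1.54363554  0.31657508  1.24167311
 -0.22060367] [ 0.55906857 -0.9219842  -2.3088764 ] 25.95492660849721
[[ 0.54   0.678  0.499]
 [ 0.782 -0.623 -0.   ]
 [ 0.311  0.391 -0.866]]
left at old place: 0
```

>>> send_rows(
  rows=[
    [18,0,-32,0,0,0,18],
    [18,0,-32,0,0,0,18],
    [18,0,-32,0,0,0,18],
    [18,0,-32,0,0,0,18],
    [24,-28,14,0,0,0,18],
  ],
)

```text
time: 17.23
eef_pos: [492.2, -351.4, 408.7]
tool_rot: [3.124, -0.526, 0.892]
ft_force: [0.4, -3.1, 0.2]
gripper_width: 25.7
gripper_force: 30.0
```

>>> send_rows(
  rows=[
    [24,-28,14,0,0,0,18],
    [24,-28,14,0,0,0,18],
    [24,-28,14,0,0,0,18],
    [24,-28,14,0,0,0,18],
    [24,-28,14,0,0,0,18],
  ],
)

```text
time: 17.65
eef_pos: [464.8, -147.8, 399.1]
tool_rot: [-3.139, -0.525, 0.9]
ft_force: [-2.1, 1.9, 0.3]
gripper_width: 25.7
gripper_force: 30.0
```

>>> send_rows(
  rows=[
    [24,-28,14,0,0,0,18],
    [24,-28,14,0,0,0,18],
    [24,-28,14,0,0,0,18],
    [24,-28,14,0,0,0,18],
    [24,-28,14,0,0,0,18],
  ],
)

```text
time: 18.07
eef_pos: [436.6, -30.9, 396.8]
tool_rot: [-3.1, -0.493, 0.88]
ft_force: [0.9, 0.3, -2.9]
gripper_width: 25.3
gripper_force: 30.0
```

>>> send_rows(
  rows=[
    [0,0,0,-3.5,0,6.05,18],
    [0,0,0,-3.5,0,6.05,18],
    [0,0,0,-3.5,0,6.05,18],
    [0,0,0,-3.5,0,6.05,18],
    [0,0,0,-3.5,0,6.05,18],
  ],
)

```text
time: 18.48
eef_pos: [433.8, -30.8, 397.6]
tool_rot: [-3.118, -0.473, 0.573]
ft_force: [0.0, 0.2, -1.4]
gripper_width: 25.5
gripper_force: 30.0
```

```bash
python3 - <<'E'
from h import *
s=monitor.read_state(); R=Ro.from_euler('xyz',s['tool_rot']).as_matrix()
print(s['eef_pos'],s['tool_rot'],s['joint_pos'],s['ft_force'],s['gripper_width']);print((R.T).round(3))
E
```

```text
[433.78626438 -30.77554928 397.60429847] [-3.11795822 -0.47331869  0.5727517 ] [ 1.00709963 -0.30613557 -0.50029114  2.04046608 -0.61415479  1.21908238
 -0.30773585] [ 0.04770932  0.15013862 -1.43493392] 25.488340391822707
[[ 0.748  0.482  0.456]
 [ 0.551 -0.834 -0.021]
 [ 0.37   0.267 -0.89 ]]
```

>>> send_rows(
  rows=[
    [28,-18,15,0,0,0,18],
    [28,-18,15,0,0,0,18],
    [28,-18,15,0,0,0,18],
    [28,-18,15,0,0,0,18],
    [0,0,0,0,0,0,18],
  ],
)

```text
time: 18.9
eef_pos: [500.7, 108.3, 397.9]
tool_rot: [-3.118, -0.476, 0.587]
ft_force: [-0.3, 0.2, -1.7]
gripper_width: 25.8
gripper_force: 30.0
```

>>> send_rows(
  rows=[
    [0,0,0,-3.5,0,6.05,18],
    [0,0,0,-3.5,0,6.05,18],
    [0,0,0,-3.5,0,6.05,18],
    [0,0,0,-3.5,0,6.05,18],
    [0,0,0,-3.5,0,6.05,18],
  ],
)

```text
time: 19.32
eef_pos: [498.4, 98.4, 395.6]
tool_rot: [3.133, -0.462, 0.085]
ft_force: [-0.9, 0.3, -1.9]
gripper_width: 25.8
gripper_force: 30.0
```

```bash
cat > st.py <<'E'
from h import *
import sys
s=monitor.read_state(); R=Ro.from_euler('xyz',s['tool_rot']).as_matrix();p=s['eef_pos']
print(s['time'].__round__(2),p.round(1),s['tool_rot'].round(3),s['joint_pos'].round(2),s['ft_force'].round(1),round(s['gripper_width'],1));print((R.T).round(3))
if len(sys.argv)>1: # target rep x y z yaw(deg)
    v=list(map(float,sys.argv[1:]));Rt=Ro.from_euler('xyz',[np.pi,-np.radians(30),np.radians(v[3])]).as_matrix()
    print('shift',(R.T@(np.array(v[:3])-p)).round(1),'rot',np.degrees(Ro.from_matrix(R.T@Rt).as_rotvec()).round(1))
E
python3 st.py 420 289 400 -12
```

```text
19.32 [498.4  98.4 395.6] [ 3.133 -0.462  0.085] [ 0.57 -0.3  -0.7   2.01 -0.19  0.91 -1.55] [-0.9  0.3 -1.9] 25.8
[[ 0.892  0.076  0.446]
 [ 0.081 -0.997  0.007]
 [ 0.445  0.03  -0.895]]
shift [ -53.5 -196.3  -33.3] rot [-7.5  3.4 14.9]
```

>>> send_rows(
  rows=[
    [-7,-40,-4,0,0,0,18],
    [-7,-40,-4,0,0,0,18],
    [-7,-40,-4,0,0,0,18],
    [-7,-40,-4,0,0,0,18],
    [-7,-40,-4,0,0,0,18],
  ],
)

```text
time: 19.73
eef_pos: [440.1, 296.5, 396.6]
tool_rot: [3.133, -0.462, 0.091]
ft_force: [0.7, -0.5, -1.6]
gripper_width: 25.6
gripper_force: 30.0
```

```bash
python3 st.py 430 305 300 -25
```

```text
19.73 [440.1 296.5 396.6] [ 3.133 -0.462  0.091] [ 0.45 -0.26 -1.09  1.91  0.03  0.96 -2.17] [ 0.7 -0.5 -1.6] 25.6
[[ 0.891  0.081  0.446]
 [ 0.087 -0.996  0.007]
 [ 0.445  0.032 -0.895]]
shift [-51.4 -10.   82.2] rot [-13.8   3.3  26.6]
```

>>> send_rows(
  rows=[
    [-17,-3,27,0,0,0,18],
    [-17,-3,27,0,0,0,18],
    [-17,-3,27,0,0,0,18],
    [0,0,0,-3,1,6,18],
    [0,0,0,-3,1,6,18],
  ],
)

```text
time: 20.15
eef_pos: [429.4, 297.2, 300.1]
tool_rot: [-3.141, -0.493, -0.158]
ft_force: [-33.3, 39.9, -16.9]
gripper_width: 26.0
gripper_force: 30.0
```

>>> send_rows(
  rows=[
    [0,0,0,-3,1,6,18],
    [0,0,0,0,0,0,18],
  ],
)

```text
time: 20.32
eef_pos: [447.2, 279.1, 313.8]
tool_rot: [-3.123, -0.48, -0.252]
ft_force: [0.6, 0.1, -1.1]
gripper_width: 25.7
gripper_force: 30.0
```

```bash
python3 st.py 430 300 300 -20
```

```text
20.32 [447.2 279.1 313.8] [-3.123 -0.48  -0.252] [ 0.87 -0.31 -1.53  1.99  0.09  0.86 -2.57] [ 0.6  0.1 -1.1] 25.7
[[ 0.859 -0.221  0.462]
 [-0.241 -0.97  -0.017]
 [ 0.452 -0.097 -0.887]]
shift [-25.8 -15.9   2.4] rot [-3.7  2.5  4.9]
```

The IK is cornered: q2, q3 and q7 are all at their limits with the tool leaning this way. I'll set the adapter down on open bench, regrip it leaning toward the shank, and place it with the wrist turned the comfortable way.

>>> send_rows(
  rows=[
    [24,32,-6,0,0,0,18],
    [24,32,-6,0,0,0,18],
    [24,32,-6,0,0,0,18],
    [24,32,-6,0,0,0,18],
    [24,32,-6,0,0,0,18],
  ],
)

```text
time: 20.73
eef_pos: [495.9, 104.9, 391.4]
tool_rot: [-3.126, -0.479, -0.237]
ft_force: [1.7, -0.3, -2.7]
gripper_width: 25.6
gripper_force: 30.0
```

>>> send_rows(
  rows=[
    [0,0,0,3,0,-6,18],
    [0,0,0,3,0,-6,18],
    [0,0,0,3,0,-6,18],
    [0,0,0,3,0,-6,18],
    [0,0,0,3,0,-6,18],
  ],
)

```text
time: 21.15
eef_pos: [495.5, 106.5, 391.0]
tool_rot: [-3.139, -0.485, 0.358]
ft_force: [-0.8, -0.0, -2.7]
gripper_width: 25.8
gripper_force: 30.0
```

```bash
python3 st.py 480 -150 300 51.5
python3 - <<'E'
from wall import *
import pickle
T=cams.get_image('top');pickle.dump(T,open('im6.pkl','wb'))
for c in(0,-91,179,90): 
    p=np.array(prof(T,c,rs=np.arange(135,174,3),rng=7));i=p[:,1].argmin();v=p[:,1]
    w=np.clip(v.min()+25-v,0,None)*(abs(np.arange(len(v))-i)<5);print((w*p[:,0]).sum()/w.sum(),np.ptp(v))
E
```

```text
21.15 [495.5 106.5 391. ] [-3.139 -0.485  0.358] [ 0.21 -0.26 -0.34  2.04 -0.25  0.88 -1.23] [-0.8 -0.  -2.7] 25.8
[[ 0.829  0.31   0.466]
 [ 0.351 -0.936 -0.002]
 [ 0.436  0.165 -0.885]]
shift [-134.7  234.9   31.3] rot [ 14.8   2.1 -27.1]
-1.5104954903263954 76.68126678466797
-92.58203492522264 97.81348419189453
178.57689344531315 30.011337280273438
90.06772799318408 54.99237823486328
```

>>> send_rows(
  rows=[
    [-19,33,4,0,0,0,18],
    [-19,33,4,0,0,0,18],
    [-19,33,4,0,0,0,18],
    [-19,33,4,0,0,0,18],
    [-19,33,4,0,0,0,18],
  ],
)

```text
time: 21.62
eef_pos: [482.2, -75.2, 328.3]
tool_rot: [-3.138, -0.484, 0.348]
ft_force: [1.2, -1.3, -2.2]
gripper_width: 25.9
gripper_force: 30.0
```

>>> send_rows(
  rows=[
    [-19,33,4,0,0,0,18],
    [-19,33,4,0,0,0,18],
  ],
)

```text
time: 21.78
eef_pos: [477.0, -147.5, 303.4]
tool_rot: [-3.138, -0.484, 0.348]
ft_force: [1.4, -0.3, -2.3]
gripper_width: 25.5
gripper_force: 30.0
```

>>> send_rows(
  rows=[
    [0,0,0,3,0.4,-5.4,18],
    [0,0,0,3,0.4,-5.4,18],
    [0,0,0,3,0.4,-5.4,18],
    [0,0,0,3,0.4,-5.4,18],
    [0,0,0,3,0.4,-5.4,18],
  ],
)

```text
time: 22.2
eef_pos: [477.2, -146.4, 303.6]
tool_rot: [-3.134, -0.522, 0.889]
ft_force: [0.9, 0.0, -2.7]
gripper_width: 26.2
gripper_force: 30.0
```

```bash
python3 st.py 440 -147 95 51.5
```

```text
22.2 [ 477.2 -146.4  303.6] [-3.134 -0.522  0.889] [ 0.37  0.09  0.28  1.96 -0.6   1.16  0.23] [ 0.9  0.  -2.7] 26.2
[[ 0.546  0.673  0.499]
 [ 0.779 -0.627 -0.007]
 [ 0.308  0.392 -0.867]]
shift [-124.7  -27.2  169.1] rot [-0.2  0.1 -0.5]
```

>>> send_rows(
  rows=[
    [-21,-4.5,28,0,0,0,18],
    [-21,-4.5,28,0,0,0,18],
    [-21,-4.5,28,0,0,0,18],
    [-21,-4.5,28,0,0,0,18],
    [-21,-4.5,28,0,0,0,18],
  ],
)

```text
time: 22.62
eef_pos: [445.8, -147.6, 128.9]
tool_rot: [-3.134, -0.521, 0.886]
ft_force: [1.6, -0.8, -2.6]
gripper_width: 25.8
gripper_force: 30.0
```

>>> send_rows(
  rows=[
    [-21,-4.5,28,0,0,0,18],
    [-16,0,28,0,0,0,18],
    [-16,0,28,0,0,0,18],
    [0,0,0,0,0,0,18],
    [0,0,0,0,0,0,18],
  ],
)

```text
time: 23.03
eef_pos: [438.6, -146.6, 30.1]
tool_rot: [-3.128, -0.523, 0.883]
ft_force: [0.6, -0.1, -1.5]
gripper_width: 25.9
gripper_force: 30.0
```

```bash
python3 st.py 440 -147 -5.5 51.5
```

```text
23.03 [ 438.6 -146.6   30.1] [-3.128 -0.523  0.883] [ 0.52  0.51  0.19  2.22 -1.03  0.74  0.9 ] [ 0.6 -0.1 -1.5] 25.9
[[ 0.55   0.669  0.499]
 [ 0.777 -0.63  -0.012]
 [ 0.307  0.394 -0.866]]
shift [-17.3   1.7  31.1] rot [-0.3  0.  -0.8]
```

>>> send_rows(
  rows=[
    [-8,1,14,-0.3,0,-0.8,18],
    [-7,0,12,0,0,0,18],
    [0,0,0,0,0,0,18],
    [-2,0,3,0,0,0,18],
    [0,0,0,0,0,0,18],
  ],
)

```text
time: 23.45
eef_pos: [441.9, -149.9, -0.6]
tool_rot: [3.131, -0.524, 0.905]
ft_force: [0.2, -0.1, -2.0]
gripper_width: 26.0
gripper_force: 30.0
```

>>> send_rows(
  rows=[
    [-1,0,2,0,0,0,18],
    [0,0,0,0,0,0,18],
    [0,0,0,0,0,0,18],
  ],
)

```text
time: 23.7
eef_pos: [441.2, -149.4, -3.8]
tool_rot: [3.133, -0.523, 0.904]
ft_force: [0.1, 0.0, -1.6]
gripper_width: 26.1
gripper_force: 30.0
```

>>> send_rows(
  rows=[
    [-1,0,1.5,0,0,0,18],
    [0,0,0,0,0,0,18],
    [0,0,0,0,0,0,18],
  ],
)

```text
time: 23.95
eef_pos: [440.6, -149.3, -6.3]
tool_rot: [3.134, -0.523, 0.903]
ft_force: [-0.2, -0.9, -2.0]
gripper_width: 25.9
gripper_force: 30.0
```

>>> send_rows(
  rows=[
    [0,0,0,0,0,0,55],
    [0,0,0,0,0,0,55],
    [0,0,0,0,0,0,55],
    [0,0,0,0,0,0,55],
    [0,0,0,0,0,0,55],
  ],
)

```text
time: 24.37
eef_pos: [440.8, -149.3, -6.2]
tool_rot: [3.134, -0.523, 0.903]
ft_force: [-0.6, -0.2, -0.1]
gripper_width: 52.8
gripper_force: 0.0
```

>>> send_rows(
  rows=[
    [0,0,-20,0,0,0,60],
    [0,0,-40,0,0,0,60],
    [0,0,-40,0,0,0,60],
    [0,0,-40,0,0,0,60],
    [0,0,-40,0,0,0,60],
  ],
)

```text
time: 24.78
eef_pos: [382.7, -219.3, 151.2]
tool_rot: [3.135, -0.523, 0.903]
ft_force: [1.2, -0.0, -0.2]
gripper_width: 60.2
gripper_force: 0.0
```

```bash
python3 st.py
cat > refit.py <<'E'
from fit import *
import sys
g=list(map(float,sys.argv[1:4]));z0=float(sys.argv[4])
r=[]
for n,bg in(('top',9),('side',6)):
    im=cams.get_image(n);c=proj(im,[g[0],g[1],z0+13]).astype(int);w=(c[0]-22,c[1]-22,c[0]+22,c[1]+22)
    ex,col=mask(im,w);f=np.clip((bg-ex)/(bg-1),0,1)
    lab=cv2.connectedComponents((f>.4).astype(np.uint8))[1];k=lab[18:27,18:27];k=np.bincount(k[k>0]).argmax() if (k>0).any() else 0
    keep=cv2.dilate((lab==k).astype(np.uint8),np.ones((3,3)));f=f*keep
    print(n,c,'area',f.sum().round(1),'model',sil(im,(g[0],g[1],np.radians(g[2])),w,z0=z0).sum().round(1))
    cost=lambda P:((sil(im,(P[0],P[1],P[2]/30),w,z0=z0)-f)**2).sum()
    b=min((minimize(cost,[g[0],g[1],y*30],method='Nelder-Mead',options=dict(initial_simplex=np.array([[g[0],g[1],y*30],[g[0]+8,g[1],y*30],[g[0],g[1]+8,y*30],[g[0],g[1],y*30+6]]))) for y in np.radians(g[2])+np.array([-.2,0,.2])),key=lambda q:q.fun)
    print(b.x[:2].round(1),np.degrees(b.x[2]/30).round(1),b.fun.round(1))
E
python3 refit.py 433 -158 51.5 0
```

```text
24.78 [ 382.7 -219.3  151.2] [ 3.135 -0.523  0.903] [ 0.58  0.29  0.36  2.15 -0.73  1.01  0.75] [ 1.2 -0.  -0.2] 60.2
[[ 0.537  0.68   0.499]
 [ 0.783 -0.622  0.006]
 [ 0.314  0.388 -0.866]]
top [316 249] area 86.5 model 92.9
[ 434.4 -159.5] 52.0 1.6
side [235 306] area 230.3 model 250.2
[ 434.8 -156.7] 51.8 3.6
```

>>> send_rows(
  rows=[
    [0,0,-20,0,-6.9,0,60],
    [0,0,0,0,-6.9,0,60],
    [0,0,0,0,-6.9,0,60],
    [0,0,0,0,-6.9,0,60],
    [0,0,0,0,-6.9,0,60],
  ],
)

```text
time: 25.3
eef_pos: [376.8, -225.3, 165.7]
tool_rot: [3.14, 0.027, 0.9]
ft_force: [-1.4, 0.4, -1.0]
gripper_width: 60.2
gripper_force: 0.0
```

>>> send_rows(
  rows=[
    [0,0,0,0,-6.9,0,60],
    [0,0,0,0,-6.9,0,60],
    [0,0,0,0,-6.9,0,60],
    [0,0,0,0,0,0,60],
  ],
)

```text
time: 25.63
eef_pos: [379.4, -219.7, 163.0]
tool_rot: [-3.138, 0.389, 0.914]
ft_force: [0.8, 0.9, -0.7]
gripper_width: 60.2
gripper_force: 0.0
```

```bash
sed -i 's/-np.radians(30),np.radians(v\[3\])/np.radians(v[4]),np.radians(v[3])/' st.py; python3 st.py 452 -136 101 52 25
```

```text
25.63 [ 379.4 -219.7  163. ] [-3.138  0.389  0.914] [-0.1   0.27  0.31  2.05  0.31  1.03 -0.64] [ 0.8  0.9 -0.7] 60.2
[[ 0.565  0.733 -0.379]
 [ 0.791 -0.612 -0.004]
 [-0.235 -0.298 -0.925]]
shift [125.8   6.5  15.4] rot [-0.1 -2.7  0.3]
```

>>> send_rows(
  rows=[
    [31,1.5,4,0,-2.7,0,60],
    [31,1.5,4,0,0,0,60],
    [31,1.5,4,0,0,0,60],
    [32,2,4,0,0,0,60],
    [0,0,0,0,0,0,60],
  ],
)

```text
time: 26.05
eef_pos: [450.0, -139.0, 95.3]
tool_rot: [-3.135, 0.429, 0.911]
ft_force: [0.2, -0.2, -0.4]
gripper_width: 59.6
gripper_force: 0.0
```

```bash
python3 st.py 421.1 -175.6 -7.9 52 25
```

```text
26.05 [ 450.  -139.    95.3] [-3.135  0.429  0.911] [-0.22  0.49  0.24  1.93  0.26  1.01 -0.82] [ 0.2 -0.2 -0.4] 59.6
[[ 0.558  0.718 -0.416]
 [ 0.788 -0.615 -0.006]
 [-0.261 -0.324 -0.909]]
shift [  0.6   0.4 113.3] rot [-0.3 -0.4  0.2]
```

>>> send_rows(
  rows=[
    [0,0,35,0,0,0,60],
    [0,0,30,0,0,0,60],
    [0,0,25,0,0,0,60],
    [0,0,13,0,0,0,60],
    [0,0,0,0,0,0,60],
  ],
)

```text
time: 26.47
eef_pos: [416.7, -179.7, 3.6]
tool_rot: [-3.134, 0.435, 0.901]
ft_force: [0.6, 0.1, -0.5]
gripper_width: 59.7
gripper_force: 0.0
```

>>> send_rows(
  rows=[
    [0,0,5,0,0,0,60],
    [0,0,4,0,0,0,60],
    [0,0,0,0,0,0,60],
    [0,0,0,0,0,0,60],
  ],
)

```text
time: 26.8
eef_pos: [419.6, -181.2, -1.9]
tool_rot: [-3.141, 0.43, 0.901]
ft_force: [-0.3, 0.4, 0.0]
gripper_width: 60.0
gripper_force: 0.0
```

```bash
python3 st.py 421.1 -175.6 -7.9 52 25
```

```text
26.8 [ 419.6 -181.2   -1.9] [-3.141  0.43   0.901] [-0.15  0.64  0.26  2.03  0.29  0.77 -0.83] [-0.3  0.4  0. ] 60.0
[[ 0.564  0.713 -0.417]
 [ 0.784 -0.621 -0.001]
 [-0.259 -0.327 -0.909]]
shift [ 7.3 -2.3  3.3] rot [-0.2 -0.3 -0.3]
```

>>> send_rows(
  rows=[
    [6,-2,3,0,0,0,60],
    [0,0,0,0,0,0,60],
    [0,0,0,0,0,0,18],
    [0,0,0,0,0,0,18],
    [0,0,0,0,0,0,18],
  ],
)

```text
time: 27.22
eef_pos: [420.0, -176.8, -7.5]
tool_rot: [-3.14, 0.431, 0.901]
ft_force: [-0.3, -1.1, -0.1]
gripper_width: 44.7
gripper_force: 0.0
```

>>> send_rows(
  rows=[
    [0,0,0,0,0,0,18],
    [0,0,0,0,0,0,18],
    [0,0,0,0,0,0,18],
    [0,0,0,0,0,0,18],
    [0,0,0,0,0,0,18],
  ],
)

```text
time: 27.63
eef_pos: [419.7, -177.0, -7.5]
tool_rot: [-3.14, 0.432, 0.901]
ft_force: [-0.3, 0.0, 1.1]
gripper_width: 25.8
gripper_force: 29.9
```

```bash
python3 st.py 421.1 -175.6 -7.9 52 25
```

```text
27.63 [ 419.7 -177.    -7.5] [-3.14   0.432  0.901] [-0.16  0.65  0.26  2.02  0.29  0.76 -0.84] [-0.3  0.   1.1] 25.8
[[ 0.564  0.712 -0.418]
 [ 0.783 -0.621 -0.002]
 [-0.261 -0.327 -0.908]]
shift [ 1.9  0.2 -0.5] rot [-0.3 -0.3 -0.3]
```

>>> send_rows(
  rows=[
    [-8,0,-18,0,0,0,18],
    [-15,0,-34,0,0,0,18],
    [-15,0,-34,0,0,0,18],
    [-15,0,-34,-2.9,0,-6.3,18],
    [-15,0,-34,-2.9,0,-6.3,18],
  ],
)

```text
time: 28.05
eef_pos: [422.1, -175.3, 162.1]
tool_rot: [-3.14, 0.432, 1.148]
ft_force: [1.5, -0.1, -2.3]
gripper_width: 25.3
gripper_force: 29.9
```

>>> send_rows(
  rows=[
    [-15,0,-34,-2.9,0,-6.3,18],
    [-15,0,-34,-2.9,0,-6.3,18],
    [-15,0,-34,-2.9,0,-6.3,18],
    [-15,0,-34,-2.9,0,-6.3,18],
    [-10,0,-23,-2.9,0,-6.3,18],
  ],
)

```text
time: 28.47
eef_pos: [422.9, -172.0, 337.6]
tool_rot: [3.139, 0.431, 1.753]
ft_force: [0.8, -0.4, -1.0]
gripper_width: 25.8
gripper_force: 29.9
```

```bash
python3 st.py 490 0 350 150 24.75; python3 - <<'E'
from h import *
import pickle;T,S=pickle.load(open('im2.pkl','rb'))
d=atz(T,(196.5,221.5),50)[:2]-[588,210];print(np.hypot(*d),np.degrees(np.arctan2(d[1],d[0])))
E
```

```text
28.47 [ 422.9 -172.   337.6] [3.139 0.431 1.753] [-0.23 -0.11  0.19  2.03  0.48  1.19 -0.04] [ 0.8 -0.4 -1. ] 25.8
[[-0.165  0.894 -0.418]
 [ 0.983  0.183  0.002]
 [ 0.078 -0.41  -0.909]]
shift [137.5  97.4 -76.6] rot [-20.6  -0.  -45. ]
150.22638090961448 106.79067127908336
```

>>> send_rows(
  rows=[
    [27,19.5,-14,0,0,0,18],
    [27,19.5,-14,0,0,0,18],
    [27,19.5,-14,0,0,0,18],
    [27,19.5,-14,0,0,0,18],
    [27,19.5,-14,0,0,0,18],
  ],
)

```text
time: 28.88
eef_pos: [491.5, -4.2, 341.5]
tool_rot: [-3.14, 0.43, 1.748]
ft_force: [1.1, -0.9, -2.8]
gripper_width: 26.0
gripper_force: 29.9
```

>>> send_rows(
  rows=[
    [0,0,0,-2.9,0,-6.3,18],
    [0,0,0,-2.9,0,-6.3,18],
    [0,0,0,-2.9,0,-6.3,18],
    [0,0,0,-2.9,0,-6.3,18],
    [0,0,0,-2.9,0,-6.3,18],
  ],
)

```text
time: 29.3
eef_pos: [490.9, -5.3, 340.7]
tool_rot: [-3.14, 0.429, 2.36]
ft_force: [-0.8, -0.7, -2.2]
gripper_width: 25.9
gripper_force: 29.9
```

```bash
python3 st.py 451 274 330 150 24.75
```

```text
29.3 [490.9  -5.3 340.7] [-3.14   0.429  2.36 ] [-0.38 -0.1   0.03  2.02  0.45  1.07  0.26] [-0.8 -0.7 -2.2] 25.9
[[-0.646  0.64  -0.416]
 [ 0.705  0.71  -0.002]
 [ 0.294 -0.295 -0.909]]
shift [209.  170.1 -84.3] rot [ -6.3  -0.2 -13.4]
```

>>> send_rows(
  rows=[
    [29.5,24,-12,0,0,0,18],
    [29.5,24,-12,0,0,0,18],
    [29.5,24,-12,0,0,0,18],
    [29.5,24,-12,0,0,0,18],
    [29.5,24,-12,0,0,0,18],
  ],
)

```text
time: 29.72
eef_pos: [463.6, 193.0, 334.4]
tool_rot: [-3.141, 0.43, 2.352]
ft_force: [0.4, 0.4, -0.9]
gripper_width: 25.6
gripper_force: 29.9
```

>>> send_rows(
  rows=[
    [29.5,24,-12,0,0,0,18],
    [29.5,24,-12,0,0,0,18],
    [0,0,0,-2.9,0,-6.3,18],
    [0,0,0,-2.9,0,-6.3,18],
    [0,0,0,0,0,0,18],
  ],
)

```text
time: 30.13
eef_pos: [452.4, 270.1, 330.4]
tool_rot: [-3.138, 0.429, 2.602]
ft_force: [-0.0, -1.1, -2.0]
gripper_width: 25.7
gripper_force: 29.9
```

```bash
python3 st.py 448 275 145 150 24.75
```

```text
30.13 [452.4 270.1 330.4] [-3.138  0.429  2.602] [-0.64  0.08 -0.27  1.87  0.49  1.19 -0.06] [-0.  -1.1 -2. ] 25.7
[[-0.78   0.467 -0.416]
 [ 0.515  0.857 -0.004]
 [ 0.355 -0.217 -0.909]]
shift [ 82.9   2.6 166. ] rot [-0.6 -0.2 -0.8]
```

>>> send_rows(
  rows=[
    [16.6,0.5,33,-0.3,0,-0.8,18],
    [16.6,0.5,33,0,0,0,18],
    [16.6,0.5,33,0,0,0,18],
    [16.6,0.5,33,0,0,0,18],
    [16.6,0.5,33,0,0,0,18],
  ],
)

```text
time: 30.55
eef_pos: [449.6, 275.5, 146.2]
tool_rot: [3.141, 0.43, 2.605]
ft_force: [0.8, -0.2, -1.8]
gripper_width: 25.7
gripper_force: 29.9
```

```bash
python3 st.py 494.7 249.1 42 150 24.75
```

```text
30.55 [449.6 275.5 146.2] [3.141 0.43  2.605] [-0.69  0.3  -0.25  2.07  0.69  0.86 -0.38] [ 0.8 -0.2 -1.8] 25.7
[[-0.781  0.465 -0.417]
 [ 0.511  0.86   0.001]
 [ 0.359 -0.213 -0.909]]
shift [ -4.    0.3 116.5] rot [-0.3 -0.1 -0.7]
```

>>> send_rows(
  rows=[
    [-1,0,30,0,0,-0.5,18],
    [-1,0,30,0,0,0,18],
    [-1,0,30,0,0,0,18],
    [-1,0,20,0,0,0,18],
    [0,0,0,0,0,0,18],
  ],
)

```text
time: 30.97
eef_pos: [491.8, 246.5, 45.6]
tool_rot: [-3.13, 0.43, 2.616]
ft_force: [-1.0, -1.0, -2.8]
gripper_width: 25.6
gripper_force: 29.9
```

```bash
python3 st.py 494.7 249.1 32.5 150 24.75
```

```text
30.97 [491.8 246.5  45.6] [-3.13   0.43   2.616] [-0.67  0.49 -0.15  2.09  0.88  0.66 -0.5 ] [-1.  -1.  -2.8] 25.6
[[-0.786  0.456 -0.417]
 [ 0.506  0.862 -0.011]
 [ 0.355 -0.219 -0.909]]
shift [ 4.4  3.9 12.3] rot [-0.7 -0.1 -0.1]
```

Next, lower in small steps until it touches.

>>> send_rows(
  rows=[
    [3,2,5,-0.5,0,0,18],
    [1,1,3,0,0,0,18],
    [0,0,0,0,0,0,18],
  ],
)

```text
time: 31.22
eef_pos: [493.2, 255.2, 40.7]
tool_rot: [3.136, 0.43, 2.619]
ft_force: [0.3, -0.4, -1.6]
gripper_width: 25.8
gripper_force: 29.9
```

>>> send_rows(
  rows=[
    [1,0,2,0,0,0,18],
    [0,0,0,0,0,0,18],
    [0,0,0,0,0,0,18],
  ],
)

```text
time: 31.47
eef_pos: [493.2, 254.5, 38.6]
tool_rot: [3.136, 0.43, 2.62]
ft_force: [-0.3, -0.1, -1.8]
gripper_width: 25.7
gripper_force: 29.9
```

>>> send_rows(
  rows=[
    [1.2,0,2.7,0,0,0,18],
    [0,0,0,0,0,0,18],
    [0,0,0,0,0,0,18],
  ],
)

```text
time: 31.72
eef_pos: [493.1, 253.8, 34.9]
tool_rot: [3.138, 0.43, 2.62]
ft_force: [-0.7, -0.8, -2.5]
gripper_width: 25.7
gripper_force: 29.9
```

>>> send_rows(
  rows=[
    [0.7,0,1.4,0,0,0,18],
    [0,0,0,0,0,0,18],
    [0,0,0,0,0,0,18],
  ],
)

```text
time: 31.97
eef_pos: [493.0, 253.8, 33.2]
tool_rot: [3.138, 0.43, 2.62]
ft_force: [-0.4, 0.3, -1.7]
gripper_width: 25.8
gripper_force: 29.9
```

>>> send_rows(
  rows=[
    [0.4,0,0.9,0,0,0,18],
    [0,0,0,0,0,0,18],
    [0,0,0,0,0,0,18],
  ],
)

```text
time: 32.22
eef_pos: [493.2, 254.0, 32.5]
tool_rot: [3.138, 0.43, 2.62]
ft_force: [-0.2, 0.4, 0.1]
gripper_width: 25.6
gripper_force: 29.9
```

>>> send_rows(
  rows=[
    [0.4,0,0.9,0,0,0,18],
    [0,0,0,0,0,0,18],
    [0,0,0,0,0,0,18],
  ],
)

```text
time: 32.47
eef_pos: [493.6, 254.6, 32.5]
tool_rot: [3.136, 0.431, 2.62]
ft_force: [-4.1, -0.6, 8.3]
gripper_width: 25.9
gripper_force: 29.9
```

Contact came at the expected height. Now release with a small opening and back out.

>>> send_rows(
  rows=[
    [0,0,0,0,0,0,36],
    [0,0,0,0,0,0,36],
    [0,0,0,0,0,0,36],
    [0,0,0,0,0,0,36],
    [0,0,0,0,0,0,36],
  ],
)

```text
time: 32.88
eef_pos: [493.1, 253.7, 31.2]
tool_rot: [3.138, 0.43, 2.62]
ft_force: [0.2, 0.3, -0.4]
gripper_width: 35.9
gripper_force: 0.0
```

>>> send_rows(
  rows=[
    [0,0,-8,0,0,0,36],
    [0,0,-20,0,0,0,36],
    [0,0,-30,0,0,0,36],
    [0,0,-35,0,0,0,36],
    [0,0,-30,0,0,0,36],
  ],
)

```text
time: 33.3
eef_pos: [447.2, 279.5, 144.8]
tool_rot: [3.138, 0.429, 2.621]
ft_force: [0.9, 0.3, -0.3]
gripper_width: 36.1
gripper_force: 0.0
```

>>> send_rows(
  rows=[
    [-16,0,-36,0,0,0,36],
    [-16,0,-36,0,0,0,36],
    [-16,0,-36,0,0,0,36],
    [-16,0,-36,0,0,0,36],
    [-16,0,-36,0,0,0,36],
  ],
)

```text
time: 33.72
eef_pos: [445.0, 279.4, 342.6]
tool_rot: [3.137, 0.429, 2.621]
ft_force: [0.6, 0.6, -0.5]
gripper_width: 36.1
gripper_force: 0.0
```

>>> send_rows(
  rows=[
    [-20,-30,0,0,0,0,36],
    [-20,-30,0,0,0,0,36],
    [-20,-30,0,0,0,0,36],
    [-20,-30,0,0,0,0,36],
    [-20,-30,0,0,0,0,36],
  ],
)

```text
time: 34.13
eef_pos: [449.5, 102.6, 382.0]
tool_rot: [3.137, 0.43, 2.621]
ft_force: [1.3, 0.2, 0.0]
gripper_width: 35.8
gripper_force: 0.0
```

```bash
python3 st.py 480 -150 380 150 24.75
```

```text
34.13 [449.5 102.6 382. ] [3.137 0.43  2.621] [-0.47 -0.19 -0.11  2.01  0.39  1.15  0.34] [1.3 0.2 0. ] 35.8
[[-0.788  0.452 -0.417]
 [ 0.496  0.868  0.004]
 [ 0.364 -0.204 -0.909]]
shift [-137.5 -204.2   64.3] rot [ 0.3 -0.1  0.1]
```

Next, I'll clear the view and verify the bin angle and the adapter numerically.

>>> send_rows(
  rows=[
    [-20,-32,9,0,0,0,36],
    [-20,-32,9,0,0,0,36],
    [-20,-32,9,0,0,0,36],
    [-20,-32,9,0,0,0,36],
    [-20,-32,9,0,0,0,36],
  ],
)

```text
time: 34.55
eef_pos: [465.2, -90.8, 381.9]
tool_rot: [3.137, 0.43, 2.62]
ft_force: [0.7, -0.0, -1.1]
gripper_width: 35.7
gripper_force: 0.0
```

```bash
python3 - <<'E'
from wall import *
import pickle
T=cams.get_image('top');S=cams.get_image('side');pickle.dump((T,S),open('im7.pkl','wb'))
for c in(0,-91,179,90): 
    p=np.array(prof(T,c,rs=np.arange(125,174,3),rng=7));i=p[:,1].argmin();v=p[:,1]
    w=np.clip(v.min()+25-v,0,None)*(abs(np.arange(len(v))-i)<5);print(((w*p[:,0]).sum()/w.sum()).round(2),np.ptp(v).round())
for n in('adapter_center','stock_weight_center','stock_bezel_center','stock_holder_center','bench_weight_center'):
    for nm,im in(('T',T),('S',S)): print(n,nm,[(np.round(d['position']).tolist(),round(d['p'],2)) for d in cams.find_in(n,im)[:4]])
# knob bar orientation
c=proj(T,[588,210,320]).astype(int);g=T['color'][c[1]-12:c[1]+13,c[0]-12:c[0]+13].mean(-1)
ys,xs=np.nonzero(g<60);pts=np.array([atz(T,(x+c[0]-12,y+c[1]-12),320)[:2] for x,y in zip(xs,ys)]);m=pts.mean(0);u,s_,vt=np.linalg.svd(pts-m);print('knob',m,np.degrees(np.arctan2(vt[0,1],vt[0,0])),s_,len(pts))
print('expect adapter T/S',proj(T,[473,266,53]),proj(S,[473,266,53]))
for z in(66,):
  a=np.array([-.867,.498])
  for r in(-26,10,40):print(r,proj(T,[473+a[0]*r,266+a[1]*r,53]).round(1))
x0,y0=204,214
g=T['color'][y0:y0+26,x0:x0+26].astype(int).sum(-1)//3
for i,r in enumerate(g):print(y0+i,' '.join('%3d'%v for v in r))
E
```

```text
-1.94 61.0
-92.84 93.0
178.49 93.0
89.07 42.0
adapter_center T [([368.0, 200.0], 0.63), ([214.0, 241.0], 0.46), ([228.0, 209.0], 0.44)]
adapter_center S [([314.0, 374.0], 0.65)]
stock_weight_center T [([304.0, 158.0], 0.67)]
stock_weight_center S [([310.0, 200.0], 0.58), ([370.0, 280.0], 0.4)]
stock_bezel_center T [([243.0, 242.0], 0.6)]
stock_bezel_center S [([251.0, 228.0], 0.67)]
stock_holder_center T []
stock_holder_center S []
bench_weight_center T [([349.0, 196.0], 0.49), ([195.0, 242.0], 0.17)]
bench_weight_center S [([325.0, 339.0], 0.59), ([284.0, 292.0], 0.55)]
knob [586.85024442 211.63087993] -91.83533918475777 [176.89436956  54.641163  ] 85
expect adapter T/S [216.6827962  238.66844075] [248.9762024  210.05400712]
-26 [219.9 233.3]
10 [215.5 240.7]
40 [211.8 246.9]
214 159 160 161 162 163 163 162 162 163 164 164 165 164 165 166 169 159 103  88  89 110  78 150 157 170 171
215 161 161 161 162 162 162 162 162 163 164 164 164 164 165 166 166 168 158 156 159 138 124 167 172 169 169
216 161 161 161 161 163 162 162 162 162 164 164 164 165 164 166 166 167 167 169 172 129 130 166 
[... 1795 characters left out ...]
 152 166 169 170 172 174 151 129 167 173 172 173 174
234 162 162 163 164 166 162 116  91  91  99 105  94  93 146 169 159 143 141 130  91 116 155 161 132 142 155
235 163 163 163 164 165 166 162 115  88  90  90 115 136 152 133 137 122 118 104 108 129 145 147 114  87  75
236 163 163 162 164 164 164 166 162 161 112  82 126 133  97 100 143 150 128  83  93 102 103 104 100  66  57
237 162 163 164 163 163 163 164 165 167 159 229 241 165  76  74 138 163  99  79  93  96  95  95  98  63  61
238 163 163 164 163 164 163 164 165 163 174 229 241 238 218 237 181 124  83  89  94  96  95  95  97  62  57
239 162 163 163 163 163 164 164 165 165 185 239 243 240 239 245 249 143  81  89  92  90  90  91 142  72 110
```

```bash
python3 - <<'E'
from fit import *
import pickle
T,S=pickle.load(open('im7.pkl','rb'))
g=T['color'][236:252,204:224].astype(int).sum(-1)//3
m=np.array(sil(T,(473,266,np.radians(150)),(204,236,224,252),z0=40))
for i,r in enumerate(g):print(236+i,' '.join('%3d%s'%(v,'*' if q>.5 else ' ') for v,q in zip(r,m[i])))
# bench things unchanged: image differences vs start
T0,S0=pickle.load(open('im0.pkl','rb'))
d=np.abs(S['color'].astype(int)-S0['color']).sum(-1)
for n,X in dict(weight=[576,-140,35],bezel=[655,-182,8],holder=[675,-291,11],red=[632,-377,13],mug=[403,-470,50],driver=[415,18,12],case=[782,1,28],turq=[811,-99,50],gauge=[560,470,30]).items():
    u=proj(S,X).astype(int);print(n,u,np.median(d[u[1]-6:u[1]+7,u[0]-8:u[0]+9]),(d[u[1]-6:u[1]+7,u[0]-8:u[0]+9]>60).mean().round(2))
E
```

```text
236 163  163  162  164  164  164  166  162  161  112   82  126* 133*  97* 100* 143* 150* 128*  83*  93 
237 162  163  164  163  163  163  164  165  167  159  229* 241* 165*  76*  74* 138* 163*  99*  79   93 
238 163  163  164  163  164  163  164  165  163  174* 229* 241* 238* 218* 237* 181* 124*  83*  89   94 
239 162  163  163  163  163  164  164  165  165  185* 239* 243* 240* 239* 245* 249* 143*  81   89   92 
240 162  163  164  163  164  163  164  165  144  107* 115* 201* 241* 244* 246* 173* 127* 155  164  164 
241 162  163  164  164  164  163  164  165  164  126*  93* 121* 121* 241* 236* 128* 148  170  170  171 
242 165  163  164  163  164  163  165  165  152* 173* 229* 170*  91* 110*  98* 121  162  170  168  169 
243 150  166  164  163  164  164  165  158  152* 222* 242* 221* 147*  78* 105  156  169  168  168  168 
244 102  142  167  165  164  165  164  130* 190* 234* 242* 185* 123* 150  165  167  168  168  168  169 
245 131  124  142  167  165  165  159  152* 224* 241* 219* 156* 139  162  168  167  168  168  168  168 
246  91  110  119  118  153  168  158  171* 232* 235* 174* 113* 149  166  168  167  168  168  169  169 
247 105  106   88   92  111  119  154  168  178* 176* 137* 150  167  166  168  168  168  168  168  169 
248 106  106  106  106   82  121  124  140  165  169  116  148  169  167  168  167  168  168  168  169 
249 106  105  106  106  105   82   81  126  119  140  161  169  168  168  169  168  168  168  168  168 
250 105  106  106  107  107  105  106   73  101  157  151  127  158  172  171  169  169  169  170  170 
251 106  106  107  107  106  106  107  105  106   85   72  122  150  111  124  164  173  171  172  170 
weight [284 293] 2.0 0.0
bezel [314 309] 2.0 0.0
holder [327 340] 1.0 0.0
red [315 371] 1.0 0.0
mug [214 408] 1.0 0.0
driver [231 265] 50.0 0.49
case [346 257] 1.0 0.0
turq [363 273] 2.0 0.0
gauge [270 185] 65.0 0.51
```

```bash
python3 -c "
from h import *
print(ticket.sign_off())"
```

```text
the job is handed in; nothing more can be done
None
```

The adapter lies flat in the bin that holds the like adapter, and that bin is left about 2° short of the pointer; I left that uncorrected and handed the job in after about 35 s of robot time.

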